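# Serve the nuts from the sliding-cover snack box

### The job

Fill the bowl with nuts for the study group: first clear everything that lies on top of the snack box (eraser, earphone case, clip box, whichever are there) into the green desk tray, then slide the cover by its grip fully open, to its stop. Using the scoop, never the fingers on the nuts, move every nut from the box into the white bowl. Then stand the scoop back on the middle of its cork mat and slide the cover fully shut, to its stop, leaving the lamp, the lotion bottle and the phone where they are.

Things in the scene. Friction and masses are not known exactly. Their poses are not given: they have to be found in the camera images.
- snackbox: wooden snack box, fixed, 176 (x) x 208 (y) x 75 mm; origin: centre of its underside. +y half: open bin for nuts, inside x -80 to 80, y 4 to 96 mm, walls 8 mm, level floor at z = 8, rim at z = 75. -y half (y -104 to 4): drawer with a closed flat top at z = 75, where the cover slides to open. Rails 3.5 mm wide, 11 mm high along the top's x edges; stop strips 6 mm high along its y ends
- bin_far (a point): point on the bin's level floor at the foot of its far (+x) wall, in the middle of its width: (80, 50, 8) mm in the box's frame; its axes are the box's. The nuts start in the bin's far half, in one layer, the nearest at least 95 mm from the near wall
- cover (a joint): sliding cover of the bin, m: 0 = fully shut (over the bin, at its stop), 0.098 = fully open (over the drawer half, at its stop). Opens along the box's -y, stays where it is left; about 2 N moves it slowly. Clear slab 168 x 98 x 6 mm, top 81.5 mm above the desk; while shut its edge is at the box's y = 1 mm
- cover_grip (a point): middle of the cover's blue grip, a bar 60 mm (along the box's x) x 16 mm (y) x 24 mm high, standing on the middle of the cover; this point is 93.5 mm above the desk, 12 mm below the grip's top; its axes are the box's
- eraser: white eraser with red sleeve, 60 (x) x 24 (y) x 14 mm, 30 g; origin: centre of its underside. Starts on the box's flat drawer half
- earcase: black earphone case, 62 (x) x 46 (y) x 26 mm, edges rounded, 60 g; origin: centre of its underside. Starts on the box's flat drawer half
- clipbox: yellow paper-clip box with a white lid band, shut, 40 (x) x 32 (y) x 20 mm, 40 g; origin: centre of its underside. Starts on the shut cover, on the near side of the grip. Of eraser, earphone case and clip box two or all three are there at a start
- tray: green desk tray, fixed, open, 130 (x) x 220 (y) x 22 mm outside, walls and floor 4 mm; origin: centre of its underside
- mat: cork mat for the scoop, fixed, 130 x 130 x 3 mm; origin: centre of its underside
- scoop: steel scoop with a blue handle, 100 g, stands by itself on its flat underside; origin: centre of the underside of its pan. Pan 80 mm long (x -40 to the open lip at +40), 80 mm wide outside, 74 inside; floor 2 mm, 1.2 mm at the lip; side walls 30 mm high from x = -40 to 15, then 14 mm high to x = 33; back wall 36 mm high
- scoop_grip (a point): point in the handle to grip across y: (-53.8, 0, 86.9) mm in the scoop's frame; its axes are the scoop's. The handle, a bar 16 mm thick (y) x 22 mm, 100 mm long, rises from the back wall leaning 18 degrees from vertical towards -x, from about (-34, 0, 26) to (-65, 0, 121) mm
- scoop_lip (a point): middle of the lip of the pan, at the underside: (40, 0, 0) mm in the scoop's frame
- bowl: white bowl, loose, rim 70 mm in radius, 58 mm high, foot 31 mm in radius, wall 4 mm, 300 g; origin: centre of its underside
- nut0: brown macadamia nut in its shell, a hard ball 24 mm across, 10 g; smooth, rolls only when pushed or on slopes of more than about 6 degrees; origin: its centre. 3 to 6 of the nuts are present
- nut1: brown macadamia nut in its shell, a hard ball 24 mm across, 10 g; smooth, rolls only when pushed or on slopes of more than about 6 degrees; origin: its centre. 3 to 6 of the nuts are present
- nut2: brown macadamia nut in its shell, a hard ball 24 mm across, 10 g; smooth, rolls only when pushed or on slopes of more than about 6 degrees; origin: its centre. 3 to 6 of the nuts are present
- nut3: brown macadamia nut in its shell, a hard ball 24 mm across, 10 g; smooth, rolls only when pushed or on slopes of more than about 6 degrees; origin: its centre. 3 to 6 of the nuts are present
- nut4: brown macadamia nut in its shell, a hard ball 24 mm across, 10 g; smooth, rolls only when pushed or on slopes of more than about 6 degrees; origin: its centre. 3 to 6 of the nuts are present
- nut5: brown macadamia nut in its shell, a hard ball 24 mm across, 10 g; smooth, rolls only when pushed or on slopes of more than about 6 degrees; origin: its centre. 3 to 6 of the nuts are present
- lamp: bystander: light-blue desk lamp with a pen pot as foot, pot 104 mm across and 90 mm high, lamp head 325 mm high; origin: centre of its underside
- lotion: bystander: green lotion bottle, 44 mm across, 130 mm high; origin: centre of its underside
- phone: bystander: phone leaning on a white stand, about 105 x 75 mm, 145 mm high; origin: under the phone's middle, at the desk
Not all that is in view belongs to the job. What is shaped like the scoop but purple is not meant.

How it is judged:
By the outcome, as a careful person would: the job done as asked, in the order asked, and still so for the second after the job is handed in, with the robot touching nothing.
Of eraser, earcase, clipbox only 2 to 3 are there at a start; the rules pass over those that are not, and their reading is None.
Of nut0, nut1, nut2, nut3, nut4, nut5 only 3 to 6 are there at a start; the rules pass over those that are not, and their reading is None.
At some moment in a run one of eraser, earcase, clipbox, bowl may be knocked a few centimetres aside while the robot is not near it.
It also fails if it takes over 210 s, if anything falls off the work surface, if the arm or the gripper's body presses on something with over 40 N, if the wrist force passes 120 N, or if a joint passes its speed limit or range.

### The arm

A 7-joint arm with a two-finger parallel gripper is mounted at the origin on the work surface. World frame = base frame: x ahead of the robot, y to its left, z up, the work surface at z = 0. Lengths are in m, angles in rad, forces in N, time in s.
With the tool pointing down it reaches from about 0.425 to 0.95 m from the base axis. Payload 4.7 kg.
Tool frame: the origin (TCP) lies midway between the tips of the shut fingers; the grasp point (between the pads) lies 19 mm behind it (manip.tcp_to_grasp is the distance from the TCP to the grasp point, in m); z points along the fingers, y is the line along which they close (so a half turn about z gives the same grasp; the last joint's range is limited). The gripper opens to 85 mm and grips with 20 to 120 N. Pads are 22 mm wide; open, the fingers measure 114 mm over their backs; the gripper's body (76 mm by 85 mm) begins 54 mm behind the grasp point. The pads swing forward as they close: fully open they stand 13 mm farther back than shut.
Start: joints at [1.094, 0.469, -0.049, 1.532, 0.024, 1.141, -0.082], TCP at [0.292, -0.608, 0.195] pointing down, gripper open.
Joint ranges: [-2.59, 2.59], [-0.33, 1.99], [-1.39, 1.29], [0.1, 2.45], [-1.04, 4.18], [0.21, 1.99], [-2.66, 2.66]. Speed limits (rad/s): [2.57, 2.57, 3.14, 3.14, 3.14, 3.14, 3.14].

### API

Orientations are given as a unit quaternion [w, x, y, z].
In Python, from plant import manip gives the robot as it stands.
- The arm moves only by the tool apply_moves, never from a script. Its argument "increments" is a list that holds one entry, the list of rows, each a list of 7 numbers: the shift along the world's x, y, z each as a share of 25 mm, from -1 to 1, then the turn, a rotation vector about the world's x, y, z each as a share of 45 degrees, from -1 to 1, then the finger opening in mm, from 0 to 85.4. A call has 1 to 12 rows; each row shifts and turns the commanded pose from where the row before left it; what a row does not reach is not made up. A row lasts 1/12 s, in which the tool goes at most 41.7 mm and 7.16 degrees, less where a joint would pass 70% of its speed; a pose out of reach is approached as far as the arm can. A call with a number of a shift or a turn outside -1 to 1 is refused whole. A call with a gripper value outside its range is refused whole. The fingers move at their own pace and stop on an object; "newtons" is the grip in N (left out, the last holds). Time passes only in rows, so rows that do not move let the fingers close. It gives the time, the measured TCP pose, the force, the opening and the grip force at its end, in the units of the state.
- manip.get_state(): the state, without advancing time (a new reading comes with each control period).
- manip.camera(name): name is "scene" or "top" or "wrist"; returns (picture, depth): 480x640x3 uint8, blue, green, red; 480x640 float32, m along the optical axis (not along the pixel's ray), 0 where there is no reading.
- manip.camera_model(name): a dict with "fx", "fy", "cx", "cy" (pixels), "rvec" (rotation vector, rad) and "tvec" (3), from world to camera coordinates, as OpenCV has them; the wrist camera has in their place "tool_from_camera" (4x4, takes a point from camera to tool coordinates, whose origin is the TCP and whose axes are the flange's). Camera axes: x right, y down, z forward; pixel columns grow to the right and rows downward; lengths in m; the calibration is good to about 2 mm. A picture is of the moment at which its call begins: read the wrist's pose just before it. camera_model takes no time and is no camera call.
- manip.hand_in(): hands the job in; it is judged then, once.
The state is a dict: "time": time; "joint_pos": joint angles; "joint_vel": joint speeds; "effort": joint torques, N m; "tool_pos": TCP position; "tool_rot": TCP orientation; "ft_force": force on the tool from outside, world axes, zero at the start; "wrist_torque": the same for the moment, N m; "grip_width": finger opening in m; "gripper_force": force on a finger pad.
Only numpy, scipy, OpenCV 4.12 (cv2) and the standard library are available. Lean on these libraries where they do the work, as an engineer would, in place of code of your own. Each camera call takes 0.05 s, during which the arm holds its last target. There are 200 camera calls.

## Working session

There is one attempt and no reset: what is moved stays moved. The work goes in short steps, Python scripts to look and compute and a tool call to move; the robot and the scene stay as the last step left them, time stands still between calls to the robot, and variables do not carry over. Pictures are saved under pics/ and viewed, at most 14 in all, crops included, and the job is handed in when it is done.

Besides the shell and the picture viewer there is one more tool, called by a JSON object that holds its "op" and its "data", one argument or row to a line. apply_moves: Moves the arm, as the interface text tells. Shift numbers are shares of 25 mm and turn numbers shares of 45 degrees, none past 1 either way. Its arguments: {"type":"object","properties":{"increments":{"type":"array","items":{"type":"array","items":{"type":"array","items":{"type":"number"}}}},"newtons":{"type":"number"}},"required":["increments"]}

```bash
mkdir -p pics; ls; cat > h.py <<'E'
import numpy as np, cv2
from plant import manip
def save(name,fn):
    im,d=manip.camera(name); cv2.imwrite(f'pics/{fn}.png',im); np.save(f'pics/{fn}.npy',d); return im,d
def world(name,u,v,d,r=2):
    m=manip.camera_model(name); p=d[v-r:v+r+1,u-r:u+r+1]; z=np.median(p[p>0])
    c=np.array([(u-m['cx'])/m['fx']*z,(v-m['cy'])/m['fy']*z,z])
    R,_=cv2.Rodrigues(np.array(m['rvec'],float)); return R.T@(c-np.array(m['tvec']).ravel())
def onplane(name,u,v,zw):
    m=manip.camera_model(name);R,_=cv2.Rodrigues(np.array(m['rvec'],float));t=np.array(m['tvec']).ravel()
    o=-R.T@t; r=R.T@np.array([(u-m['cx'])/m['fx'],(v-m['cy'])/m['fy'],1]); return o+r*(zw-o[2])/r[2]
E
python3 - <<'E'
from h import *
save('top','top0');save('scene','scene0')
print(manip.camera_model('top'));s=manip.get_state();print(s['time'],s['tool_pos'],s['tool_rot'],s['grip_width'])
E
```

```text
pics
{'fx': 523.6571555150415, 'fy': 523.6571555150415, 'cx': 321.71543765479936, 'cy': 241.1346729928831, 'rvec': array([ 2.18556243, -2.20982719,  0.0489642 ]), 'tvec': array([0.00285654, 0.59657588, 1.23896196])}
0.1 [ 0.29200332 -0.60791966  0.19367124] [-8.38769849e-04  9.75034440e-01  2.22051989e-01 -2.26111823e-04] 0.08538186024513103
```

View pics/top0.png

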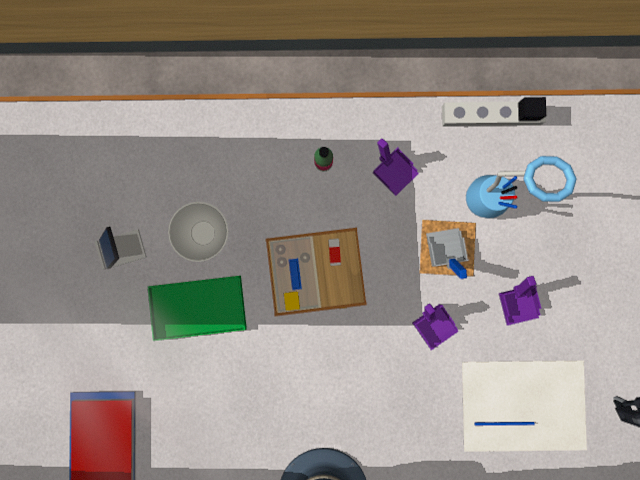

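View pics/scene0.png

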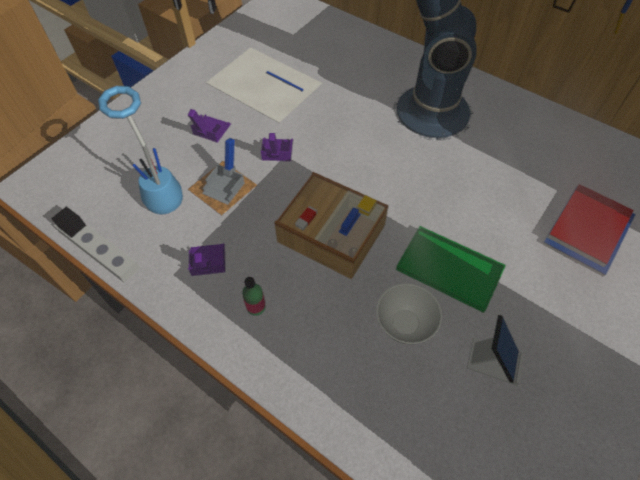

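The top view has world x up and y to the left. The box is near (316,272) with the eraser at (335,251) and the clip box at (291,300), and I see no earphone case. About 3 nuts show. The scoop is on its mat at (448,248), the bowl at (198,232) and the tray at (197,308). Next I'll enlarge for measurements.

```bash
python3 - <<'E'
from h import *
im=cv2.imread('pics/top0.png')
a=cv2.resize(im[220:325,260:375],None,fx=5,fy=5,interpolation=cv2.INTER_CUBIC)
cv2.imwrite('pics/c1.png',a)
b=cv2.resize(im[210:290,410:490],None,fx=7,fy=7,interpolation=cv2.INTER_CUBIC)
cv2.imwrite('pics/c2.png',b)
E
```

```text
(no output)
```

View pics/c1.png

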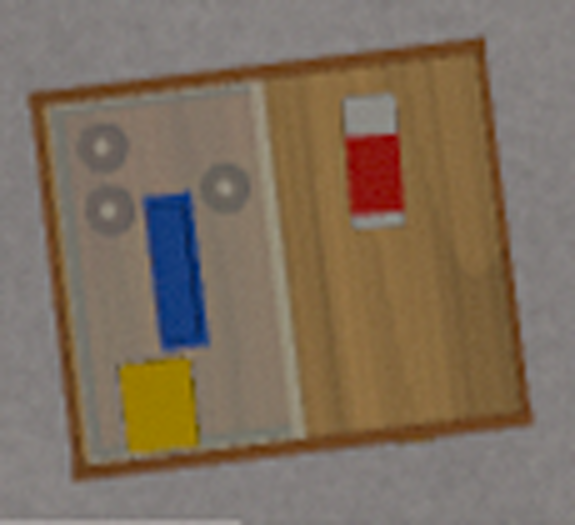

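View pics/c2.png

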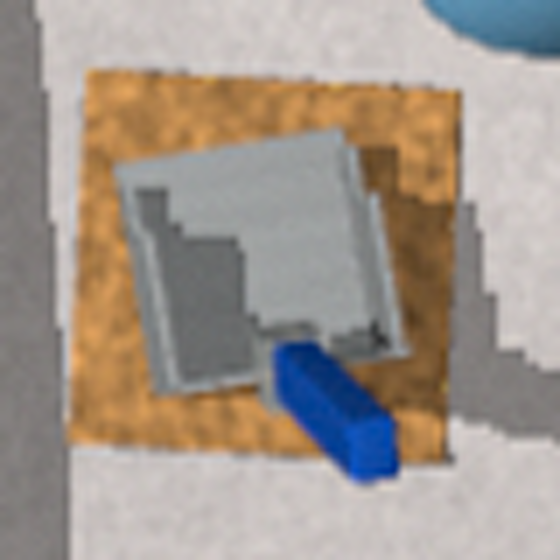

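Box corners in c1: (32,95),(485,40),(530,422),(77,478). Eraser: (343,95)–(405,225). Clip box: (120,362)–(198,450). Grip top: (145,195),(190,190),(208,343),(162,350). Three nuts show at (102,147), (109,210) and (225,187). In c2 the lip corners are (115,168),(340,130), the back-wall top is (170,395),(405,350), and the mat corners are (88,72),(462,90),(450,462),(68,440).

```bash
cat >> h.py <<'E'
from scipy.optimize import least_squares
def fit(cam,pts,uv,yaw0,xy0):
    m=manip.camera_model(cam);K=np.array([[m['fx'],0,m['cx']],[0,m['fy'],m['cy']],[0,0,1]])
    pts=np.array(pts,float)/1000;uv=np.array(uv,float)
    def f(p):
        c,s=np.cos(p[2]),np.sin(p[2]);w=pts.copy();w[:,0]=c*pts[:,0]-s*pts[:,1]+p[0];w[:,1]=s*pts[:,0]+c*pts[:,1]+p[1]
        q,_=cv2.projectPoints(w,np.array(m['rvec'],float),np.array(m['tvec'],float),K,None);return (q[:,0]-uv).ravel()
    r=least_squares(f,[*xy0,yaw0]);return r.x,np.sqrt(np.mean(r.fun**2))
E
python3 - <<'E'
from h import *
np.set_printoptions(precision=4,suppress=True)
c1=lambda L:np.array(L)/5+[260-.4,220-.4]
c2=lambda L:np.array(L)/7+[410-.43,210-.43]
xy=[.5,0]
# corners order: up-left(+x,+y), up-right(+x,-y), down-right(-x,-y), down-left
def rect(a,b,z):return [(a,b,z),(a,-b,z),(-a,-b,z),(-a,b,z)]
print('box',fit('top',rect(88,104,81),c1([(32,95),(485,40),(530,422),(77,478)]),0,xy))
print('grip',fit('top',rect(30,8,105.5),c1([(145,195),(190,190),(208,343),(162,350)]),0,xy))
print('eraser',fit('top',rect(30,12,89),c1([(343,97),(395,93),(405,223),(353,229)]),0,xy))
print('clip',fit('top',rect(20,16,101.5),c1([(120,365),(190,358),(198,447),(130,454)]),0,xy))
print('mat',fit('top',rect(65,65,3),c2([(88,72),(462,90),(450,462),(68,440)]),0,xy))
print('scoop',fit('top',[(40,37,4),(40,-37,4),(-40,-40,39),(-40,40,39)],c2([(115,168),(340,130),(405,350),(170,395)]),0,xy))
for n in [(102,147),(109,210),(225,187)]:
    u,v=c1([n])[0];print('nut',onplane('top',u,v,.02))
d=np.load('pics/top0.npy')
for n,u,v in [('bowl',202,233),('bowlrimL',170,232),('rimR',227,232),('lamp',487,197),('cover',290,262),('grip',295,275),('scoophandle',461,272),('lotion',323,156),('traycorner',197,308)]:print(n,world('top',u,v,d))
im=cv2.imread('pics/top0.png').astype(int)
g=(im[...,1]>80)&(im[...,0]<90)&(im[...,2]<60);g[:,260:]=0;g[:270]=0
u,v=np.nonzero(g)[::-1];bx=cv2.minAreaRect(np.c_[u,v].astype(np.float32));P=cv2.boxPoints(bx);print([onplane('top',*p,.022)[:2] for p in P])
# bowl from depth: points with z 0.045..0.065
for vv in range(195,270,15):
  print([ (round(float(world('top',uu,vv,d,1)[2]),3)) for uu in range(160,240,8)])
E
```

```text
box (array([0.5257, 0.0103, 0.1091]), np.float64(0.5036100003012497))
grip (array([0.5214, 0.0564, 0.1055]), np.float64(1.5147369695654762))
eraser (array([ 0.5691, -0.032 ,  0.0669]), np.float64(0.20325847113931686))
clip (array([0.4612, 0.0645, 0.0916]), np.float64(0.24098652230705872))
mat (array([ 0.5783, -0.3072, -0.0647]), np.float64(0.39271502819648957))
scoop (array([ 0.58  , -0.2994,  0.1505]), np.float64(0.6580702843643715))
nut [0.5787 0.0957 0.02  ]
nut [0.5487 0.0926 0.02  ]
nut [0.559  0.0374 0.02  ]
bowl [0.6198 0.2846 0.0055]
bowlrimL [0.6199 0.3478 0.0533]
rimR [0.619  0.2172 0.0446]
lamp [ 0.6885 -0.3774  0.0899]
cover [0.5471 0.0681 0.0851]
grip [0.5181 0.0561 0.1051]
scoophandle [ 0.521  -0.3056  0.1252]
lotion [ 0.7778 -0.0087  0.1285]
traycorner [0.4398 0.2971 0.0036]
[array([0.4944, 0.4103]), array([0.5178, 0.1905]), array([0.3902, 0.1759]), array([0.367 , 0.3947])]
[0.001, 0.0, 0.0, -0.001, -0.001, -0.0, 0.001, -0.0, 0.001, -0.002]
[-0.001, -0.0, 0.001, 0.046, 0.033, 0.028, 0.032, 0.057, -0.0, 0.001]
[-0.0, 0.0, 0.037, 0.02, 0.01, 0.003, 0.004, 0.014, 0.041, 0.0]
[0.0, 0.001, 0.037, 0.017, 0.01, 0.005, 0.005, 0.014, 0.05, -0.003]
[-0.0, 0.0, -0.001, 0.05, 0.035, 0.026, 0.033, 0.054, 0.0, -0.0]
```

{"op": "apply_moves", "data": {
  "increments": [
    [[0.46,0.96,0,0,0,-0.02,60],[0.46,0.96,0,0,0,-0.02,60],[0.46,0.96,0,0,0,-0.02,60],[0.46,0.96,0,0,0,-0.02,60],[0.46,0.96,0,0,0,-0.02,60],[0.46,0.96,0,0,0,-0.02,60],[0.46,0.96,0,0,0,-0.02,60],[0.46,0.96,0,0,0,-0.02,60],[0.46,0.96,0,0,0,-0.02,60],[0.46,0.96,0,0,0,-0.02,60],[0.46,0.96,0,0,0,-0.02,60],[0.46,0.96,0,0,0,-0.02,60]]
  ],
  "newtons": 40
}}

```text
time: 1.1
tool_pos: [0.4304, -0.319, 0.1943]
tool_rot: [-0.0, 0.992, 0.129, -0.0]
ft_force: [1.0, 0.4, -0.6]
grip_width: 0.0599
gripper_force: 0.0
```

{"op": "apply_moves", "data": {
  "increments": [
    [[0.46,0.96,0,0,0,-0.02,50],[0.46,0.96,0,0,0,-0.02,50],[0.46,0.96,0,0,0,-0.02,50],[0.46,0.96,0,0,0,-0.02,50],[0.46,0.96,0,0,0,-0.02,50],[0.46,0.96,0,0,0,-0.02,50],[0.46,0.96,0,0,0,-0.02,50],[0.46,0.96,0,0,0,-0.02,50],[0.46,0.96,0,0,0,-0.02,50],[0.46,0.96,0,0,0,-0.02,50],[0.46,0.96,0,0,0,-0.02,50],[0.46,0.96,0,0,0,-0.02,50]]
  ]
}}

```text
time: 2.1
tool_pos: [0.5684, -0.0313, 0.1942]
tool_rot: [0.0, 0.999, 0.035, -0.0]
ft_force: [0.2, -1.1, -0.3]
grip_width: 0.0503
gripper_force: 0.0
```

{"op": "apply_moves", "data": {
  "increments": [
    [[0,0,-0.9,0,0,0,50],[0,0,-0.9,0,0,0,50],[0,0,-0.9,0,0,0,50],[0,0,-0.9,0,0,0,50],[0,0,-0.7,0,0,0,50],[0,0,-0.33,0,0,0,50],[0,0,0,0,0,0,15],[0,0,0,0,0,0,15],[0,0,0,0,0,0,15],[0,0,0,0,0,0,15],[0,0,0,0,0,0,15],[0,0,0,0,0,0,15]]
  ]
}}

```text
time: 3.1
tool_pos: [0.5689, -0.0325, 0.0798]
tool_rot: [0.0, 0.999, 0.035, 0.001]
ft_force: [-0.3, -0.3, 0.2]
grip_width: 0.0151
gripper_force: 0.0
```

```bash
python3 - <<'E'
from h import *
im,d=save('wrist','w1')
print(manip.camera_model('wrist'), manip.get_state()['tool_pos'])
E
```

```text
{'fx': 370.9842321321299, 'fy': 370.9842321321299, 'cx': 324.7856397520653, 'cy': 242.08258389279138, 'tool_from_camera': array([[ 4.82525079e-04, -9.57839643e-01, -2.87302952e-01,
         7.31452088e-02],
       [ 9.99998501e-01, -1.55373999e-05,  1.73129684e-03,
        -1.46028471e-04],
       [-1.66276869e-03, -2.87303357e-01,  9.57838199e-01,
        -1.80146491e-01],
       [ 0.00000000e+00,  0.00000000e+00,  0.00000000e+00,
         1.00000000e+00]])} [ 0.56866026 -0.03248845  0.07955115]
```

View pics/w1.png

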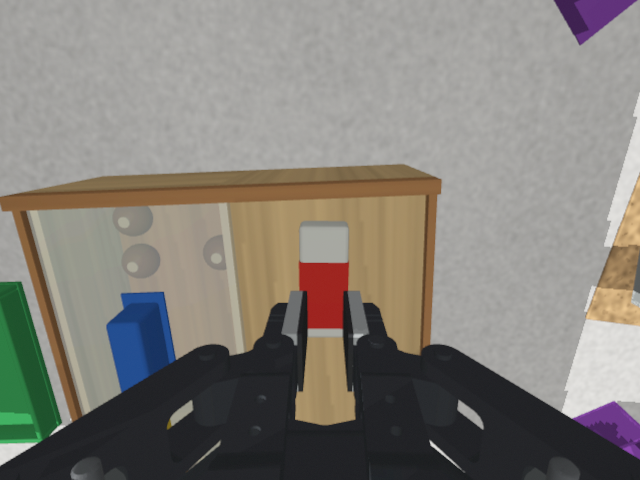

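```bash
python3 - <<'E'
from h import *
s=manip.get_state();print(s['grip_width'],s['gripper_force'])
d=np.load('pics/w1.npy');m=manip.camera_model('wrist');T=m['tool_from_camera']
for u,v in [(298,298),(298,310),(302,300),(296,320),(354,298),(324,300),(324,240),(275,320),(302,350)]:
    z=d[v,u];print(u,v,(T@[(u-m['cx'])/m['fx']*z,(v-m['cy'])/m['fy']*z,z,1])[:3].round(4))
E
```

```text
0.014639811545098339 0.0
298 298 [ 0.0104 -0.0104 -0.0473]
298 310 [ 0.0109 -0.0096 -0.0584]
302 300 [ 0.0107 -0.0087 -0.0496]
296 320 [ 0.0115 -0.0097 -0.0668]
354 298 [ 0.0108  0.0115 -0.0481]
324 300 [-0.0082 -0.0002 -0.0101]
324 240 [ 0.0231 -0.0002 -0.01  ]
275 320 [ 0.0068 -0.0181 -0.0583]
302 350 [ 0.0038 -0.0075 -0.0731]
```

```bash
python3 - <<'E'
from h import *
print(manip.tcp_to_grasp,[a for a in dir(manip) if a[0]!='_'])
d=np.load('pics/w1.npy');m=manip.camera_model('wrist');T=m['tool_from_camera']
for v in range(284,312,2):
    r=[]
    for u in (296,300,304,348,352):
        z=d[v,u];r.append(str((T@[(u-m['cx'])/m['fx']*z,(v-m['cy'])/m['fy']*z,z,1])[:3].round(3)))
    print(v,*r)
im=cv2.imread('pics/w1.png');cv2.imwrite('pics/w1c.png',cv2.resize(im[210:400,230:420],None,fx=3,fy=3))
E
```

```text
0.0187 ['MotionError', 'camera', 'camera_model', 'get_state', 'hand_in', 'tcp_to_grasp']
284 [-0.006 -0.015  0.004] [ 0.    -0.012 -0.01 ] [ 0.001 -0.01  -0.011] [-0.006  0.013  0.005] [-0.005  0.015  0.003]
286 [-0.007 -0.015  0.004] [-0.    -0.012 -0.011] [-0.001 -0.01  -0.01 ] [-0.007  0.013  0.004] [-0.007  0.015  0.004]
288 [-0.008 -0.015  0.003] [-0.001 -0.012 -0.011] [-0.001 -0.01  -0.011] [-0.008  0.013  0.003] [-0.008  0.015  0.004]
290 [-0.009 -0.015  0.004] [-0.003 -0.012 -0.01 ] [-0.003 -0.01  -0.01 ] [-0.009  0.013  0.003] [-0.009  0.015  0.004]
292 [ 0.01  -0.012 -0.041] [ 0.01  -0.01  -0.042] [ 0.01  -0.008 -0.042] [ 0.01   0.01  -0.041] [ 0.011  0.011 -0.043]
294 [ 0.011 -0.011 -0.045] [ 0.011 -0.01  -0.044] [ 0.011 -0.008 -0.044] [ 0.01   0.009 -0.043] [ 0.011  0.011 -0.044]
296 [ 0.011 -0.011 -0.046] [ 0.011 -0.01  -0.046] [ 0.011 -0.008 -0.046] [ 0.011  0.009 -0.047] [ 0.011  0.011 -0.046]
298 [ 0.01  -0.011 -0.047] [ 0.011 -0.01  -0.048] [ 0.011 -0.008 -0.048] [ 0.011  0.009 -0.049] [ 0.011  0.011 -0.048]
300 [ 0.011 -0.011 -0.05 ] [ 0.011 -0.009 -0.051] [ 0.011 -0.008 -0.05 ] [ 0.011  0.009 -0.05 ] [ 0.011  0.011 -0.05 ]
302 [ 0.01  -0.011 -0.051] [ 0.011 -0.009 -0.053] [ 0.011 -0.008 -0.051] [ 0.011  0.009 -0.052] [ 0.011  0.01  -0.052]
304 [ 0.011 -0.011 -0.053] [ 0.011 -0.009 -0.053] [ 0.011 -0.008 -0.054] [ 0.011  0.009 -0.053] [ 0.01   0.01  -0.052]
306 [ 0.01  -0.011 -0.054] [ 0.011 -0.009 -0.055] [ 0.011 -0.008 -0.055] [ 0.011  0.009 -0.055] [ 0.011  0.01  -0.054]
308 [ 0.011 -0.01  -0.056] [ 0.011 -0.009 -0.057] [ 0.01  -0.008 -0.056] [ 0.011  0.009 -0.056] [ 0.01   0.01  -0.056]
310 [ 0.011 -0.01  -0.058] [ 0.011 -0.009 -0.058] [ 0.011 -0.007 -0.058] [ 0.011  0.008 -0.059] [ 0.011  0.01  -0.058]
```

View pics/w1c.png

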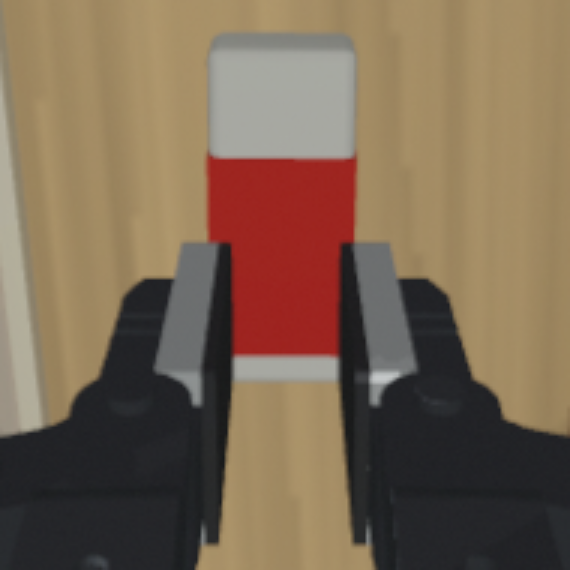

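The fingertips sit about 41 mm behind the reported TCP: pad tips are at tool z ≈ -0.041, while the eraser height checks out. So I'll go lower, gently, and watch the force.

{"op": "apply_moves", "data": {
  "increments": [
    [[0,0,0,0,0,0,45],[0,0,0,0,0,0,45],[0,0,0,0,0,0,45],[0,0,0,0,0,0,45],[0,0,-0.3,0,0,0,45],[0,0,-0.3,0,0,0,45],[0,0,-0.2,0,0,0,45],[0,0,-0.2,0,0,0,45],[0,0,0,0,0,0,45]]
  ]
}}

```text
time: 3.9
tool_pos: [0.5672, -0.0324, 0.0522]
tool_rot: [-0.0, 0.999, 0.035, -0.001]
ft_force: [1.2, 0.6, 0.0]
grip_width: 0.0449
gripper_force: 0.0
```

```bash
cat >> h.py <<'E'
def wpt(u,v,d):
    m=manip.camera_model('wrist');z=float(d[v,u]);return (m['tool_from_camera']@[(u-m['cx'])/m['fx']*z,(v-m['cy'])/m['fy']*z,z,1])[:3]
E
python3 - <<'E'
from h import *
s=manip.get_state();print(s['tool_pos'],s['ft_force'],s['grip_width'])
im,d=save('wrist','w2')
# pad: nearest pts at tool x>0.006: list lowest tool z among finger-like pts
P=[]
for v in range(230,330,2):
  for u in range(180,470,4):
    p=wpt(u,v,d)
    if abs(p[0]-.0105)<.003 and p[2]<-.015: P.append((*p.round(4),u,v))
P.sort(key=lambda p:-p[2]);print(P[:8])
print(wpt(324,250,d))
E
```

```text
[ 0.56716782 -0.03243291  0.05223075] [1.19073652 0.59567068 0.04087767] 0.044876502831466776Traceback (most recent call last):
  File "<stdin>", line 8, in <module>
  File "h.py", line 21, in wpt
    m=manip.camera_model('wrist');z=float(d[v,u]);return (m['tool_from_camera']@[(u-m['cx'])/m['fx']*z,(v-m['cy'])/m['fy']*z,z,1])[:3]
ValueError: time passes only in moves, steps and waits
```

```bash
sed -i 's/^def wpt/WM=manip.camera_model("wrist")\ndef wpt/; s/m=manip.camera_model(.wrist.);z=float/m=WM;z=float/' h.py
python3 - <<'E'
from h import *
d=np.load('pics/w2.npy') if __import__('os').path.exists('pics/w2.npy') else save('wrist','w2')[1]
P=[]
for v in range(230,330,2):
  for u in range(180,470,4):
    p=wpt(u,v,d)
    if abs(p[0]-.0105)<.003 and p[2]<-.03: P.append((*p.round(4),u,v))
P.sort(key=lambda p:-p[2]);print(np.array(P[:8]))
print(wpt(324,250,d))
E
```

```text
[[ 1.27e-02 -5.75e-02 -3.00e-02  1.92e+02  2.76e+02]
 [ 1.09e-02  5.39e-02 -3.00e-02  4.48e+02  2.80e+02]
 [ 1.28e-02 -4.88e-02 -3.01e-02  2.12e+02  2.76e+02]
 [ 1.09e-02 -5.42e-02 -3.01e-02  2.00e+02  2.80e+02]
 [ 1.00e-02 -4.73e-02 -3.01e-02  2.16e+02  2.82e+02]
 [ 9.00e-03 -5.61e-02 -3.01e-02  1.96e+02  2.84e+02]
 [ 8.10e-03 -5.79e-02 -3.01e-02  1.92e+02  2.86e+02]
 [ 8.10e-03 -4.92e-02 -3.01e-02  2.12e+02  2.86e+02]]
[ 0.02715211 -0.00020421 -0.03791955]
```

{"op": "apply_moves", "data": {
  "increments": [
    [[0.05,0,-0.3,0,0,0,45],[0,0,-0.2,0,0,0,45],[0,0,-0.14,0,0,0,45],[0,0,0,0,0,0,45],[0,0,0,0,0,0,15],[0,0,0,0,0,0,15],[0,0,0,0,0,0,15],[0,0,0,0,0,0,15],[0,0,0,0,0,0,15]]
  ]
}}

```text
time: 4.7
tool_pos: [0.5702, -0.0324, 0.0386]
tool_rot: [0.0, 0.999, 0.035, 0.001]
ft_force: [0.9, -0.4, 3.9]
grip_width: 0.0227
gripper_force: 42.5
```

{"op": "apply_moves", "data": {
  "increments": [
    [[0,0,0.8,0,0,0,15],[0,0,0.8,0,0,0,15],[0,0,0.8,0,0,0,15],[-0.38,0.94,0,0,0,0,15],[-0.38,0.94,0,0,0,0,15],[-0.38,0.94,0,0,0,0,15],[-0.38,0.94,0,0,0,0,15],[-0.38,0.94,0,0,0,0,15],[-0.38,0.94,0,0,0,0,15],[-0.38,0.94,0,0,0,0,15],[-0.38,0.94,0,0,0,0,15],[-0.38,0.94,0,0,0,0,15]]
  ]
}}

```text
time: 5.7
tool_pos: [0.4831, 0.1798, 0.0976]
tool_rot: [0.0, 0.999, 0.035, -0.0]
ft_force: [0.6, 0.2, -0.0]
grip_width: 0.023
gripper_force: 41.4
```

{"op": "apply_moves", "data": {
  "increments": [
    [[-0.38,0.94,0,0,0,0,15],[-0.38,0.94,-0.5,0,0,0,15],[-0.38,0.94,-0.8,0,0,0,15],[0,0,-0.8,0,0,0,15],[0,0,-0.8,0,0,0,15],[0,0,-0.8,0,0,0,15],[0,0,-0.5,0,0,0,15],[0,0,-0.5,0,0,0,15],[0,0,-0.2,0,0,0,15],[0,0,0,0,0,0,15]]
  ]
}}

```text
time: 6.53
tool_pos: [0.4545, 0.2489, -0.0258]
tool_rot: [0.001, 0.999, 0.035, -0.001]
ft_force: [0.0, 0.7, -0.1]
grip_width: 0.0231
gripper_force: 41.4
```

{"op": "apply_moves", "data": {
  "increments": [
    [[0,0,-0.2,0,0,0,15],[0,0,0,0,0,0,50],[0,0,0,0,0,0,50],[0,0,0,0,0,0,50],[0,0,0.5,0,0,0,55],[0,0,0.8,0,0,0,60],[0,0,0.9,0,0,0,60],[0,0,0.9,0,0,0,60],[0,0,0.9,0,0,0,60],[0,0,0.9,0,0,0,60],[0,0,0.9,0,0,0,60],[0,0,0.6,0,0,0,60]]
  ]
}}

```text
time: 7.53
tool_pos: [0.4564, 0.2502, 0.1332]
tool_rot: [-0.001, 0.999, 0.035, 0.002]
ft_force: [0.1, 0.6, 0.1]
grip_width: 0.06
gripper_force: 0.0
```

{"op": "apply_moves", "data": {
  "increments": [
    [[0.03,-0.92,0,0,0,0.01,60],[0.03,-0.92,0,0,0,0.01,60],[0.03,-0.92,0,0,0,0.01,60],[0.03,-0.92,0,0,0,0,60],[0.03,-0.92,0,0,0,0,60],[0.03,-0.92,0,0,0,0,60],[0.03,-0.92,0,0,0,0,60],[0.03,-0.92,0,0,0,0,60],[0,0,0,0,0,0,60]]
  ]
}}

```text
time: 8.28
tool_pos: [0.4616, 0.0604, 0.1307]
tool_rot: [0.001, 0.999, 0.044, 0.0]
ft_force: [0.5, -1.0, -0.6]
grip_width: 0.0604
gripper_force: 0.0
```

```bash
python3 - <<'E'
from h import *
s=manip.get_state();print(s['tool_pos'],s['tool_rot'],s['grip_width'])
im,d=save('wrist','w3')
E
```

```text
[0.46156609 0.06043713 0.13070637] [1.34194654e-03 9.99047780e-01 4.36086683e-02 1.28310072e-04] 0.06035061457803108
```

View pics/w3.png

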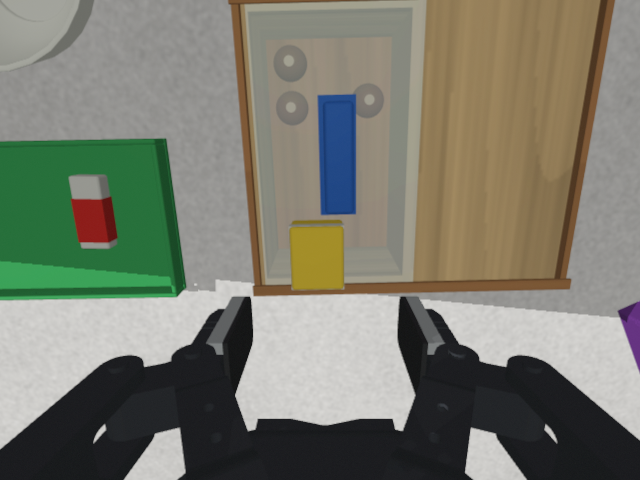

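The eraser lies in the tray at (93,212). The clip box is at (317,258), the grip top spans (319,95)–(355,214), and three nuts show.

```bash
cat >> h.py <<'E'
from scipy.spatial.transform import Rotation as Rn
def wworld(u,v,d,s):
    q=s['tool_rot'];R=Rn.from_quat([q[1],q[2],q[3],q[0]]).as_matrix();return s['tool_pos']+R@wpt(u,v,d)
E
python3 - <<'E'
from h import *
s=manip.get_state();d=np.load('pics/w3.npy')
for n,u,v in [('clip',317,258),('cl',293,260),('cr',341,260),('ct',317,232),('cb',317,286),('grip',337,155),('gl',322,155),('gr',352,155),('gt',337,100),('gb',337,208)]:print(n,wworld(u,v,d,s).round(4))
E
```

```text
clip [0.4619 0.0674 0.102 ]
cl [0.4597 0.0815 0.1032]
cr [0.4618 0.0531 0.1019]
ct [0.4779 0.0688 0.1023]
cb [0.4441 0.0659 0.1025]
grip [0.5227 0.0617 0.1061]
gl [0.5207 0.0697 0.0842]
gr [0.5235 0.0537 0.1074]
gt [0.552  0.0639 0.0844]
gb [0.494  0.0588 0.1068]
```

{"op": "apply_moves", "data": {
  "increments": [
    [[0,0.26,0,0,0,0,60],[0,0,-0.8,0,0,0,60],[0,0,-0.8,0,0,0,60],[0,0,-0.8,0,0,0,60],[0,0,-0.6,0,0,0,60],[0,0,-0.35,0,0,0,60],[0,0,0,0,0,0,22],[0,0,0,0,0,0,22],[0,0,0,0,0,0,22],[0,0,0,0,0,0,22],[0,0,0,0,0,0,22]]
  ]
}}

```text
time: 9.25
tool_pos: [0.4623, 0.0723, 0.0475]
tool_rot: [-0.0, 0.999, 0.047, 0.001]
ft_force: [0.6, 0.2, -0.0]
grip_width: 0.031
gripper_force: 42.2
```

{"op": "apply_moves", "data": {
  "increments": [
    [[0,0,0.9,0,0,0,22],[0,0,0.9,0,0,0,22],[-0.1,0.95,0,0,0,0,22],[-0.1,0.95,0,0,0,0,22],[-0.1,0.95,0,0,0,0,22],[-0.1,0.95,0,0,0,0,22],[-0.1,0.95,0,0,0,0,22],[-0.1,0.95,0,0,0,0,22],[-0.1,0.95,0,0,0,0,22],[-0.1,0.95,0,0,0,0,22],[-0.1,0.95,0,0,0,0,22],[-0.1,0.95,0,0,0,0,22]]
  ]
}}

```text
time: 10.25
tool_pos: [0.4366, 0.3107, 0.0922]
tool_rot: [-0.0, 0.999, 0.047, 0.0]
ft_force: [-0.7, 0.8, -0.1]
grip_width: 0.0313
gripper_force: 42.2
```

{"op": "apply_moves", "data": {
  "increments": [
    [[-0.1,0.95,-0.4,0,0,0,22],[0,0,-0.9,0,0,0,22],[0,0,-0.9,0,0,0,22],[0,0,-0.9,0,0,0,22],[0,0,-0.9,0,0,0,22],[0,0,-0.5,0,0,0,22],[0,0,-0.2,0,0,0,22],[0,0,0,0,0,0,22]]
  ]
}}

```text
time: 10.92
tool_pos: [0.4337, 0.333, -0.0265]
tool_rot: [0.0, 0.999, 0.047, -0.001]
ft_force: [0.1, -0.1, 0.0]
grip_width: 0.0314
gripper_force: 42.2
```

{"op": "apply_moves", "data": {
  "increments": [
    [[0,0,-0.06,0,0,0,50],[0,0,0,0,0,0,50],[0,0,0,0,0,0,50],[0,0,0.6,0,0,0,50],[0,0,0.95,0,0,0,50],[0,0,0.95,0,0,0,50],[0,0,0.95,0,0,0,50],[0,0,0.95,0,0,0,50],[0,0,0.95,0,0,0,50],[0,0,0.95,0,0,0,50]]
  ]
}}

```text
time: 11.75
tool_pos: [0.4342, 0.3334, 0.1324]
tool_rot: [-0.0, 0.999, 0.047, 0.001]
ft_force: [0.6, 0.5, 1.2]
grip_width: 0.0498
gripper_force: 0.0
```

{"op": "apply_moves", "data": {
  "increments": [
    [[0.29,-0.91,0,0,0,0.01,50],[0.29,-0.91,0,0,0,0.01,50],[0.29,-0.91,0,0,0,0,50],[0.29,-0.91,0,0,0,0,50],[0.29,-0.91,0,0,0,0,50],[0.29,-0.91,0,0,0,0,50],[0.29,-0.91,0,0,0,0,50],[0.29,-0.91,0,0,0,0,50],[0.29,-0.91,0,0,0,0,50],[0.29,-0.91,0,0,0,0,50],[0.29,-0.91,0,0,0,0,50],[0.29,-0.91,0,0,0,0,50]]
  ]
}}

```text
time: 12.75
tool_pos: [0.5216, 0.0592, 0.1312]
tool_rot: [0.0, 0.998, 0.055, 0.001]
ft_force: [-0.0, 0.0, 0.1]
grip_width: 0.0502
gripper_force: 0.0
```

{"op": "apply_moves", "data": {
  "increments": [
    [[0,0,0,0,0,0,50]]
  ]
}}

```text
time: 12.83
tool_pos: [0.5227, 0.0544, 0.131]
tool_rot: [0.001, 0.999, 0.051, 0.001]
ft_force: [0.2, -0.3, -0.5]
grip_width: 0.05
gripper_force: 0.0
```

{"op": "apply_moves", "data": {
  "increments": [
    [[0,0,-0.9,0,0,0,50],[0,0,-0.9,0,0,0,50],[0,0,-0.8,0,0,0,50],[0,0,-0.5,0,0,0,50],[0,0,-0.26,0,0,0,50],[0,0,0,0,0,0,50]]
  ]
}}

```text
time: 13.33
tool_pos: [0.5202, 0.0606, 0.0454]
tool_rot: [0.0, 0.998, 0.055, -0.001]
ft_force: [-0.5, -0.2, 0.5]
grip_width: 0.0503
gripper_force: 0.0
```

{"op": "apply_moves", "data": {
  "increments": [
    [[0,0,0,0,0,0,8],[0,0,0,0,0,0,8],[0,0,0,0,0,0,8],[0,0,0,0,0,0,8],[0,0,0,0,0,0,8],[0,0,0,0,0,0,8]]
  ]
}}

```text
time: 13.83
tool_pos: [0.522, 0.0603, 0.0475]
tool_rot: [0.0, 0.998, 0.055, 0.001]
ft_force: [-0.9, -0.9, 6.9]
grip_width: 0.0151
gripper_force: 42.5
```

{"op": "apply_moves", "data": {
  "increments": [
    [[0,0,0.08,0,0,0,8],[0.035,-0.32,0,0,0,0,8],[0.035,-0.32,0,0,0,0,8],[0.035,-0.32,0,0,0,0,8],[0.035,-0.32,0,0,0,0,8],[0.035,-0.32,0,0,0,0,8],[0.035,-0.32,0,0,0,0,8],[0.035,-0.32,0,0,0,0,8],[0.035,-0.32,0,0,0,0,8],[0.035,-0.32,0,0,0,0,8],[0.035,-0.32,0,0,0,0,8],[0.035,-0.32,0,0,0,0,8]]
  ]
}}

```text
time: 14.83
tool_pos: [0.5317, -0.027, 0.0476]
tool_rot: [-0.001, 0.998, 0.055, 0.001]
ft_force: [5.3, 2.4, -8.8]
grip_width: 0.0147
gripper_force: 41.6
```

{"op": "apply_moves", "data": {
  "increments": [
    [[0.035,-0.3,0,0,0,0,8],[0.01,-0.1,0,0,0,0,8],[0,0,0,0,0,0,8]]
  ]
}}

```text
time: 15.08
tool_pos: [0.5328, -0.0365, 0.0476]
tool_rot: [-0.001, 0.998, 0.055, 0.001]
ft_force: [4.9, 3.2, -9.3]
grip_width: 0.015
gripper_force: 41.7
```

{"op": "apply_moves", "data": {
  "increments": [
    [[0,-0.08,-0.04,0,0,0,8],[0,-0.08,0,0,0,0,8],[0,0,0,0,0,0,8]]
  ]
}}

```text
time: 15.33
tool_pos: [0.5328, -0.0364, 0.0475]
tool_rot: [-0.003, 0.998, 0.056, 0.001]
ft_force: [1.5, 10.8, -2.5]
grip_width: 0.0148
gripper_force: 42.7
```

{"op": "apply_moves", "data": {
  "increments": [
    [[0,0.12,0,0,0,0,50],[0,0,0,0,0,0,50],[0,0,0,0,0,0,50],[0,0,0.6,0,0,0,50],[0,0,0.95,0,0,0,50],[0,0,0.95,0,0,0,50],[0,0,0.95,0,0,0,50],[0,0,0.95,0,0,0,50]]
  ]
}}

```text
time: 16.0
tool_pos: [0.5313, -0.0397, 0.1584]
tool_rot: [0.0, 0.999, 0.054, -0.0]
ft_force: [0.3, -0.1, -0.8]
grip_width: 0.0497
gripper_force: 0.0
```

{"op": "apply_moves", "data": {
  "increments": [
    [[-0.035,-0.905,0,0,0,0.01,50],[-0.035,-0.905,0,0,0,0.01,50],[-0.035,-0.905,0,0,0,0.01,50],[-0.035,-0.905,0,0,0,0.01,50],[-0.035,-0.905,0,0,0,0.01,50],[-0.035,-0.905,0,0,0,0,50],[-0.035,-0.905,0,0,0,0,50],[-0.035,-0.905,0,0,0,0,50],[-0.035,-0.905,0,0,0,0,50],[-0.035,-0.905,0,0,0,0,50],[-0.035,-0.905,0,0,0,0,50],[-0.035,-0.905,0,0,0,0,50]]
  ]
}}

```text
time: 17.0
tool_pos: [0.5203, -0.3122, 0.1573]
tool_rot: [0.0, 0.997, 0.074, -0.0]
ft_force: [0.2, 0.7, -0.2]
grip_width: 0.0502
gripper_force: 0.0
```

{"op": "apply_moves", "data": {
  "increments": [
    [[0,0,0,0,0,0,50],[0,0,0,0,0,0,50],[0,0,0,0,0,0,50]]
  ]
}}

```text
time: 17.25
tool_pos: [0.521, -0.3098, 0.157]
tool_rot: [-0.0, 0.997, 0.074, -0.0]
ft_force: [0.2, 0.8, 0.1]
grip_width: 0.0503
gripper_force: 0.0
```

```bash
python3 - <<'E'
from h import *
s=manip.get_state();im,d=save('wrist','w4');t,_=save('top','t4');print(s['tool_pos'],s['tool_rot'],s['joint_pos'])
o=np.zeros((480,800,3),np.uint8);o[:,:480]=im[:,80:560];o[:300,480:780]=cv2.resize(t[215:325,255:365],(300,300),interpolation=cv2.INTER_CUBIC);o[300:480,480:800]=cv2.resize(t[180:340,140:420],(320,180));cv2.imwrite('pics/m4.png',o)
E
```

```text
[ 0.52095754 -0.30980592  0.15700383] [-3.14118340e-04  9.97221888e-01  7.44873557e-02 -2.01720629e-04] [ 0.59201973  0.39797805 -0.16476296  1.73877939  0.07464745  1.01159994
 -1.02145146]
```

View pics/m4.png

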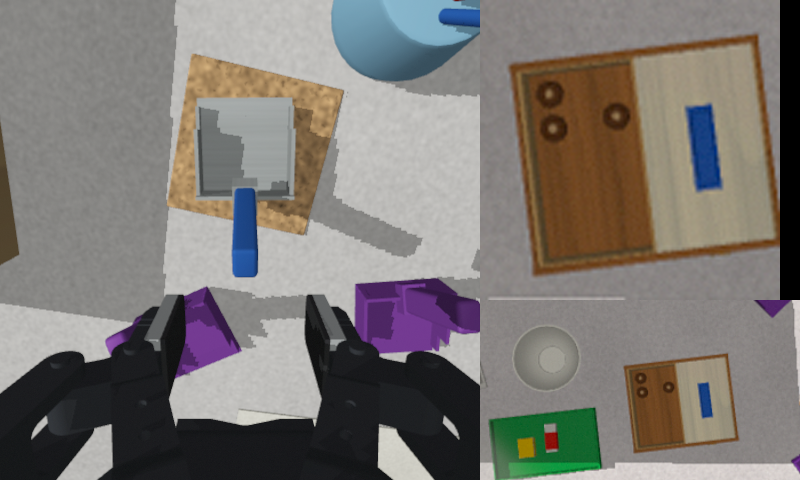

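The cover is open, both items are in the tray, and 3 nuts show in the bin. The scoop handle is centred at (325,230) in the full frame. Purple scoops sit near the fingers, so I'll check their clearances.

```bash
python3 - <<'E'
from h import *
s=manip.get_state();d=np.load('pics/w4.npy')
for n,u,v in [('handle top',325,265),('h2',325,230),('hbase',325,195),('panfloor',340,130),('lip',326,101),('purpL',270,310),('purpL2',300,340),('purpL3',215,345),('purR',480,300),('purR2',545,310),('purR3',510,340)]:print(n,wworld(u,v,d,s).round(4))
im=cv2.imread('pics/w4.png').astype(int);b,g,r=im[...,0],im[...,1],im[...,2]
m=(b>g+40)&(r>g+25);P=np.array([wworld(u,v,d,s) for v,u in np.argwhere(m)[::5] if d[v,u]>0])
for x in (.40,.42,.44,.46,.48,.5,.52):
  k=(P[:,0]>x)&(P[:,0]<=x+.02)&(P[:,2]>.07)&(P[:,2]<.2);print(x,k.sum(),P[k].min(0).round(3) if k.any() else '',P[k].max(0).round(3) if k.any() else '')
k=(P[:,2]>-.01)&(P[:,2]<.2);print('max x',P[k][:,0].max(),P[k].max(0))
E
```

```text
handle top [ 0.5168 -0.3099  0.126 ]
h2 [ 0.5335 -0.3074  0.107 ]
hbase [ 0.5482 -0.3053  0.0605]
panfloor [ 0.5964 -0.3109  0.0062]
lip [ 0.6176 -0.2956  0.005 ]
purpL [ 0.435  -0.273   0.0377]
purpL2 [ 0.3876 -0.3041  0.0031]
purpL3 [ 0.5301 -0.2754  0.2427]
purR [ 0.4727 -0.4557  0.0376]
purR2 [ 0.5062 -0.4544  0.1221]
purR3 [ 0.4196 -0.5166  0.0026]
0.4 0  
0.42 1 [ 0.44  -0.236  0.08 ] [ 0.44  -0.236  0.08 ]
0.44 57 [ 0.443 -0.241  0.097] [ 0.454 -0.226  0.122]
0.46 10 [ 0.474 -0.458  0.072] [ 0.48  -0.456  0.088]
0.48 200 [ 0.48  -0.467  0.071] [ 0.5   -0.452  0.126]
0.5 101 [ 0.5   -0.466  0.084] [ 0.512 -0.45   0.124]
0.52 0  
max x 0.5124977510028715 [ 0.51249775 -0.22112476  0.12577622]
```

{"op": "apply_moves", "data": {
  "increments": [
    [[0.08,0.04,-0.9,0,0,0,50],[0,0,-0.9,0,0,0,50],[0,0,-0.9,0,0,0,50],[0,0,-0.9,0,0,0,50],[0,0,-0.6,0,0,0,50],[0,0,-0.24,0,0,0,50],[0,0,0,0,0,0,8],[0,0,0,0,0,0,8],[0,0,0,0,0,0,8],[0,0,0,0,0,0,8],[0,0,0,0,0,0,8],[0,0,0,0,0,0,8]]
  ],
  "newtons": 80
}}

```text
time: 18.35
tool_pos: [0.5243, -0.3095, 0.0476]
tool_rot: [0.001, 0.997, 0.075, 0.001]
ft_force: [0.5, 0.2, 5.4]
grip_width: 0.0149
gripper_force: 78.6
```

{"op": "apply_moves", "data": {
  "increments": [
    [[0,0,0,0,0,0,8],[0,0,0,0,0,0,8]]
  ]
}}

```text
time: 18.52
tool_pos: [0.5243, -0.3096, 0.0476]
tool_rot: [0.001, 0.997, 0.075, 0.001]
ft_force: [-0.8, 1.1, 6.1]
grip_width: 0.0153
gripper_force: 78.7
```

{"op": "apply_moves", "data": {
  "increments": [
    [[0,0,0.4,0,0,0,8],[0,0,0.9,0,0,0,8],[0,0,0.9,0,0,0,8],[0,0,0.9,0,0,-0.02,8],[0,0,0.9,0,0,-0.02,8],[0,0,0.9,0,0,-0.012,8],[0,0,0.9,0,0,0,8],[0,0,0.3,0,0,0,8],[-0.2,0.85,0,0,0,0,8],[-0.2,0.85,0,0,0,0,8],[-0.2,0.85,0,0,0,0,8],[-0.2,0.85,0,0,0,0,8]]
  ]
}}

```text
time: 19.52
tool_pos: [0.5022, -0.2232, 0.1979]
tool_rot: [-0.0, 0.999, 0.054, -0.001]
ft_force: [0.6, 0.1, -1.1]
grip_width: 0.0148
gripper_force: 78.1
```

{"op": "apply_moves", "data": {
  "increments": [
    [[-0.2,0.85,0,0,0,0,8],[-0.2,0.85,0,0,0,0,8],[-0.2,0.85,0,-0.0165,0.149,0,8],[-0.2,0.85,0,-0.0165,0.149,0,8],[-0.2,0.85,0,-0.0165,0.149,0,8],[-0.2,0.85,0,-0.0165,0.149,0,8],[-0.2,0.85,0,-0.0165,0.149,0,8],[-0.2,0.85,0,0,0,0,8],[-0.2,0.85,0,0,0,0,8],[-0.2,0.85,0,0,0,0,8],[-0.2,0.85,0,0,0,0,8],[0,0,0,0,0,0,8]]
  ]
}}

```text
time: 20.52
tool_pos: [0.447, 0.0146, 0.1982]
tool_rot: [0.015, 0.955, 0.056, -0.29]
ft_force: [-0.1, 0.7, -0.3]
grip_width: 0.015
gripper_force: 78.0
```

{"op": "apply_moves", "data": {
  "increments": [
    [[0,0,0,0.0165,-0.149,0,8],[0,0,0,0.0165,-0.149,0,8],[0,0,0,0.0165,-0.149,0,8],[0,0,0,0,0,0,8],[0,0,0,0,0,0,8],[0,0,0,0,0,0,8]]
  ]
}}

```text
time: 21.02
tool_pos: [0.4485, 0.0091, 0.1986]
tool_rot: [0.007, 0.992, 0.054, -0.117]
ft_force: [0.9, 0.6, -0.3]
grip_width: 0.0152
gripper_force: 78.2
```

```bash
cat >> h.py <<'E'
def ee(s):
    q=s['tool_rot'];M=Rn.from_quat([q[1],q[2],q[3],q[0]]).as_matrix()
    yaw=np.arctan2(M[1,0],M[0,0]);Z=M@np.diag([1,-1,-1]);a=Rn.from_matrix(Z).as_euler('ZYX',degrees=True);return a
E
python3 - <<'E'
from h import *
s=manip.get_state();im,d=save('wrist','w5');print(s['tool_pos'],ee(s),s['joint_pos'].round(2),s['grip_width'])
E
```

```text
[0.44849733 0.00908386 0.19863011] [ 6.17523678 13.50886734 -0.0460557 ] [ 0.15  0.25 -0.31  1.87  0.07  1.26 -1.65] 0.015209002745727966
```

View pics/w5.png

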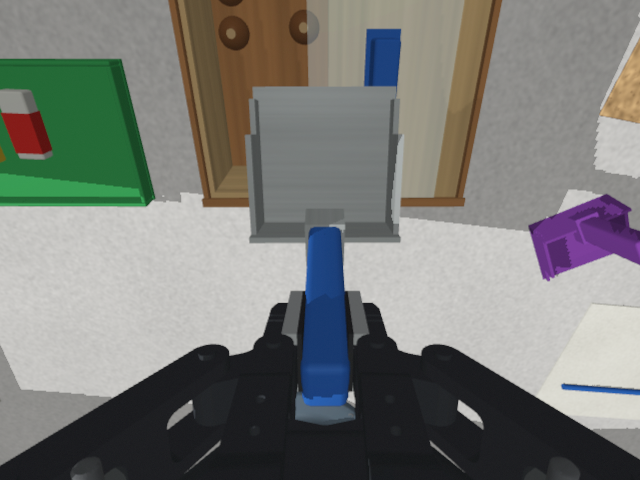

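Tilt works and the grasp holds. The lip edge runs (256,88)–(395,88); I'll measure the lip in the tool frame and the bin and nuts in world.

```bash
python3 - <<'E'
from h import *
np.set_printoptions(precision=4,suppress=True)
s=manip.get_state();d=np.load('pics/w5.npy')
for n,u,v in [('lipL',262,92),('lipR',388,92),('lipM',325,91),('floorback',300,205),('backwallL',265,240),('backR',388,240)]:print(n,wpt(u,v,d),wworld(u,v,d,s))
for n,u,v in [('nut',234,32),('nut',303,27),('nearwallin',230,193),('rimnearL',207,202),('rimnearR',462,201)]:print(n,wworld(u,v,d,s))
E
```

```text
lipL [ 0.0937 -0.0348  0.0423] [0.5258 0.0526 0.1353]
lipR [0.0937 0.0355 0.0422] [ 0.5334 -0.0173  0.1354]
lipM [0.0943 0.0004 0.043 ] [0.53   0.0177 0.1344]
floorback [ 0.03   -0.0148  0.0413] [0.4666 0.026  0.1512]
backwallL [ 0.0178 -0.0313  0.0076] [0.4609 0.0421 0.1867]
backR [0.0175 0.0337 0.0086] [ 0.4674 -0.0226  0.1859]
nut [0.5499 0.0891 0.0328]
nut [0.5588 0.0372 0.034 ]
nearwallin [0.4362 0.085  0.0755]
rimnearL [0.4313 0.1008 0.0862]
rimnearR [ 0.4544 -0.0994  0.0874]
```

{"op": "apply_moves", "data": {
  "increments": [
    [[-0.1,0.6,0,0,0,0,8],[-0.1,0.6,0,0,0,0,8],[-0.03,0.54,0,0,0,0,8],[0,0,0,0,0,0,8],[0,0,-0.6,0,0,0,8],[0,0,-0.7,0,0,0,8],[0,0,-0.7,0,0,0,8],[0,0,0,0,0,0,8],[0,0,0,0,0,0,8],[0,0,0,0,0,0,8]]
  ]
}}

```text
time: 21.9
tool_pos: [0.4432, 0.0528, 0.1489]
tool_rot: [0.006, 0.992, 0.054, -0.117]
ft_force: [-0.3, -0.4, -1.2]
grip_width: 0.015
gripper_force: 78.0
```

```bash
python3 - <<'E'
from h import *
s=manip.get_state();im,d=save('wrist','w6');print(s['tool_pos'],ee(s),s['ft_force'])
E
```

```text
[0.44317521 0.05282055 0.14889307] [ 6.18834957 13.49684242 -0.01674123] [-0.31089885 -0.40037353 -1.19981799]
```

View pics/w6.png

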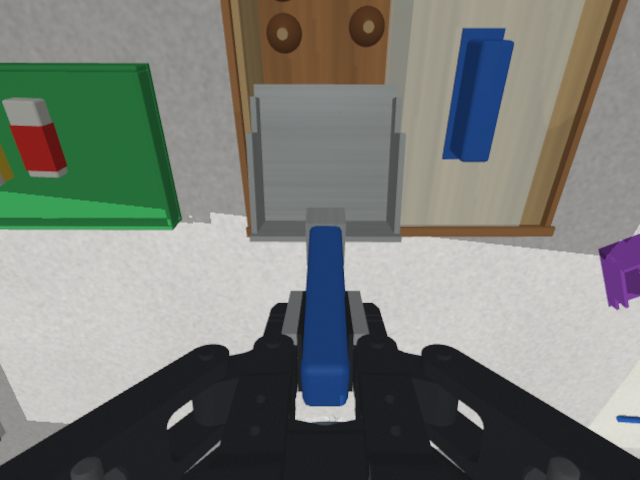

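The scoop is centred over the bin, with bin inner edges near (257,85) and (388,85). Lowering now.

{"op": "apply_moves", "data": {
  "increments": [
    [[0,0,-0.4,0,0,0,8],[0,0,-0.4,0,0,0,8],[0,0,-0.4,0,0,0,8],[0,0,-0.4,0,0,0,8],[0,0,-0.4,0,0,0,8],[0,0,-0.3,0,0,0,8],[0,0,-0.2,0,0,0,8],[0,0,-0.2,0,0,0,8],[0,0,0,0,0,0,8],[0,0,0,0,0,0,8]]
  ]
}}

```text
time: 22.78
tool_pos: [0.4426, 0.0531, 0.0808]
tool_rot: [0.007, 0.992, 0.054, -0.118]
ft_force: [0.3, 0.3, 0.1]
grip_width: 0.0145
gripper_force: 80.1
```

{"op": "apply_moves", "data": {
  "increments": [
    [[0,0,-0.1,0,0,0,8],[0,0,-0.08,0,0,0,8],[0,0,0,0,0,0,8]]
  ]
}}

```text
time: 23.03
tool_pos: [0.4425, 0.053, 0.0764]
tool_rot: [0.007, 0.992, 0.054, -0.117]
ft_force: [0.0, 0.7, -1.3]
grip_width: 0.0149
gripper_force: 80.1
```

{"op": "apply_moves", "data": {
  "increments": [
    [[0.11,0.012,-0.22,0.0082,-0.0745,0,8],[0.11,0.012,-0.22,0.0082,-0.0745,0,8],[0.11,0.012,-0.22,0.0082,-0.0745,0,8],[0.11,0.012,-0.22,0.0082,-0.0745,0,8],[0,0,0,0,0,0,8],[0,0,0,0,0,0,8]]
  ]
}}

```text
time: 23.53
tool_pos: [0.4529, 0.0541, 0.0548]
tool_rot: [0.0, 0.999, 0.054, -0.001]
ft_force: [-0.3, -0.2, 0.1]
grip_width: 0.015
gripper_force: 80.0
```

{"op": "apply_moves", "data": {
  "increments": [
    [[0,0,-0.06,0,0,0,8],[0,0,-0.06,0,0,0,8],[0,0,0,0,0,0,8],[0,0,0,0,0,0,8]]
  ]
}}

```text
time: 23.87
tool_pos: [0.454, 0.0544, 0.0516]
tool_rot: [0.0, 0.999, 0.054, -0.0]
ft_force: [-0.9, -0.2, -1.2]
grip_width: 0.0147
gripper_force: 80.0
```

{"op": "apply_moves", "data": {
  "increments": [
    [[0,0,-0.05,0,0,0,8],[0,0,0,0,0,0,8],[0,0,-0.04,0,0,0,8],[0,0,0,0,0,0,8]]
  ]
}}

```text
time: 24.2
tool_pos: [0.4535, 0.0542, 0.0492]
tool_rot: [0.0, 0.999, 0.054, -0.0]
ft_force: [-0.9, -0.5, -1.2]
grip_width: 0.0147
gripper_force: 80.0
```

```bash
python3 - <<'E'
from h import *
np.set_printoptions(precision=4,suppress=True)
s=manip.get_state();im,d=save('wrist','w7');print(s['tool_pos'],ee(s),s['ft_force'],s['wrist_torque'])
for u,v in [(270,95),(325,95),(380,95),(300,200),(325,70),(300,60),(350,60),(300,80),(360,80)]:print(u,v,wpt(u,v,d),wworld(u,v,d,s))
E
```

```text
[0.4535 0.0542 0.0492] [ 6.2146  0.0175 -0.0121] [-0.8659 -0.5353 -1.1738] [0.0286 0.0151 0.0328]
270 95 [ 0.0897 -0.0264  0.0125] [0.5398 0.0902 0.0367]
325 95 [0.0899 0.0003 0.0143] [0.5429 0.0637 0.0349]
380 95 [0.0899 0.0271 0.014 ] [0.5458 0.037  0.0352]
300 200 [ 0.0376 -0.0131  0.0167] [0.4895 0.0713 0.0325]
325 70 [0.1006 0.0003 0.0106] [0.5535 0.0649 0.0386]
300 60 [ 0.1049 -0.0114  0.0106] [0.5565 0.077  0.0386]
350 60 [0.1048 0.0119 0.0104] [0.559  0.0537 0.0388]
300 80 [ 0.0964 -0.0117  0.0121] [0.548  0.0763 0.0371]
360 80 [0.0964 0.017  0.0122] [0.5512 0.0478 0.037 ]
```

View pics/w7.png

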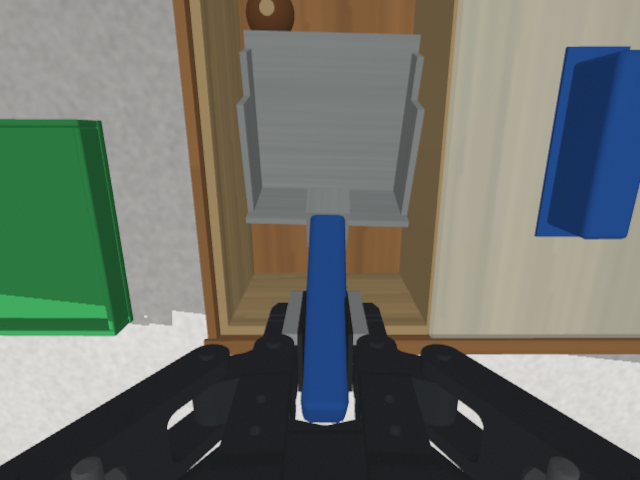

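```bash
python3 - <<'E'
from h import *
np.set_printoptions(precision=4,suppress=True)
for f,L in (('w4',[(325,101),(300,180)]),('w5',[(325,91),(300,205),(325,110),(325,150),(325,180)]),('w6',[(325,88),(325,110),(325,150),(325,180),(300,205)]),('w7',[(325,38),(325,50),(325,70),(325,110),(325,150),(325,180),(300,205)])):
  d=np.load(f'pics/{f}.npy')
  for u,v in L:print(f,u,v,wpt(u,v,d))
E
```

```text
w4 325 101 [0.0969 0.0006 0.1496]
w4 300 180 [ 0.0314 -0.0215  0.1506]
w5 325 91 [0.0945 0.0003 0.043 ]
w5 300 205 [ 0.0302 -0.0147  0.0412]
w5 325 110 [0.0843 0.0003 0.0411]
w5 325 150 [0.0624 0.0004 0.0425]
w5 325 180 [0.0452 0.0004 0.041 ]
w6 325 88 [0.0959 0.0003 0.0422]
w6 325 110 [0.0843 0.0003 0.0407]
w6 325 150 [0.0625 0.0003 0.041 ]
w6 325 180 [0.0452 0.0004 0.041 ]
w6 300 205 [ 0.0299 -0.0148  0.0424]
w7 325 38 [0.1135 0.0002 0.0078]
w7 325 50 [0.1087 0.0002 0.0086]
w7 325 70 [0.1006 0.0003 0.0106]
w7 325 110 [0.0831 0.0003 0.0155]
w7 325 150 [0.0633 0.0003 0.0234]
w7 325 180 [0.0469 0.0003 0.0278]
w7 300 205 [ 0.036  -0.0128  0.011 ]
```

The scoop pivoted about 17° lip-up in the grip, with only light contact. I'll lift, tighten to 120 N, re-level by pitching the tool, and locate the nuts by depth.

{"op": "apply_moves", "data": {
  "increments": [
    [[0,0,0,0,0,0,5],[0,0,0.3,0,0,0,5],[0,0,0.8,0,0,0,5],[0,0,0.9,0,0,0,5],[0,0,0.9,0,0,0,5],[0,0,0.9,0,0,0,5],[-0.3,0,0.9,-0.0165,0.149,0,5],[-0.3,0,0,-0.0165,0.149,0,5],[0,0,0,-0.0165,0.149,0,5],[0,0,0,-0.0165,0.149,0,5],[0,0,0,0,0,0,5],[0,0,0,0,0,0,5]]
  ],
  "newtons": 120
}}

```text
time: 25.25
tool_pos: [0.4391, 0.0544, 0.1656]
tool_rot: [0.013, 0.971, 0.053, -0.234]
ft_force: [-1.3, -0.4, -0.4]
grip_width: 0.0141
gripper_force: 116.5
```

```bash
cat >> h.py <<'E'
BOX=np.array([.5257,.0103]);BY=.109
def tobox(P):
    P=np.atleast_2d(P);c,s=np.cos(BY),np.sin(BY);x,y=P[:,0]-BOX[0],P[:,1]-BOX[1];return np.c_[c*x+s*y,-s*x+c*y,P[:,2]]
def cloud(d,s,step=1):
    v,u=np.mgrid[0:480:step,0:640:step];z=d[::step,::step];m=WM
    C=np.stack([(u-m['cx'])/m['fx']*z,(v-m['cy'])/m['fy']*z,z,np.ones_like(z)],-1)
    T=(C@m['tool_from_camera'].T)[...,:3];q=s['tool_rot'];R=Rn.from_quat([q[1],q[2],q[3],q[0]]).as_matrix()
    return T,T@R.T+s['tool_pos'],z>0
def nuts(d,s):
    T,W,ok=cloud(d,s);b=tobox(W.reshape(-1,3)).reshape(W.shape)
    m=ok&(b[...,2]>.022)&(b[...,2]<.036)&(abs(b[...,0])<.077)&(b[...,1]>.007)&(b[...,1]<.093)
    n,l,st,ct=cv2.connectedComponentsWithStats(m.astype(np.uint8))
    return [(b[l==i].mean(0).round(4),b[l==i].max(0).round(4),int(st[i,4])) for i in range(1,n) if st[i,4]>60]
def scoopfit(d,s):
    T,W,ok=cloud(d,s);v,u=np.mgrid[0:480,0:640]
    m=ok&(abs(T[...,1])<.02)&(T[...,0]>.045)&(T[...,0]<.125)&(abs(T[...,2]-.03)<.045)
    P=T[m];best=None
    rng=np.random.default_rng(0)
    for _ in range(300):
        a,b=P[rng.integers(len(P),size=2)]
        if abs(a[0]-b[0])<.03:continue
        k=(b[2]-a[2])/(b[0]-a[0]);r=abs(P[:,2]-a[2]-k*(P[:,0]-a[0]));i=r<.0025
        if best is None or i.sum()>best.sum():best=i
    Q=P[best];k,c=np.polyfit(Q[:,0],Q[:,2],1);return np.degrees(np.arctan(k)),Q[:,0].min(),Q[:,0].max(),c,k*np.percentile(Q[:,0],99.5)+c
E
python3 - <<'E'
from h import *
np.set_printoptions(precision=4,suppress=True)
s=manip.get_state();im,d=save('wrist','w8');print(s['tool_pos'],ee(s),s['grip_width'],s['gripper_force'])
print('slope deg(+=lip down rel tool), xmin,xmax(lip),c,ziplip',scoopfit(d,s))
for n in nuts(d,s):print(n)
t,dt=save('top','t8')
E
```

```text
[0.4391 0.0544 0.1656] [ 6.2194 27.0795 -0.0028] 0.014122629771638405 116.49369478225708
slope deg(+=lip down rel tool), xmin,xmax(lip),c,ziplip (np.float64(-17.18855843372578), np.float64(0.04508365282561673), np.float64(0.11615212896392138), np.float64(0.042296999566592705), np.float64(0.006692157300970801))
```

```bash
python3 - <<'E'
from h import *
np.set_printoptions(precision=4,suppress=True)
m=manip.camera_model('top');R,_=cv2.Rodrigues(np.array(m['rvec'],float));t=np.array(m['tvec']).ravel()
for f in ('top0','t4','t8'):
  d=np.load(f'pics/{f}.npy');v,u=np.mgrid[0:480,0:640]
  C=np.stack([(u-m['cx'])/m['fx']*d,(v-m['cy'])/m['fy']*d,d],-1);W=(C-t)@R
  b=tobox(W.reshape(-1,3)).reshape(W.shape)
  k=(d>0)&(b[...,2]>.02)&(b[...,2]<.036)&(abs(b[...,0])<.077)&(b[...,1]>.007)&(b[...,1]<.093)
  n,l,st,ct=cv2.connectedComponentsWithStats(k.astype(np.uint8))
  print(f,[(b[l==i].mean(0),int(st[i,4])) for i in range(1,n) if st[i,4]>12])
im=cv2.imread('pics/t8.png');w=cv2.imread('pics/w8.png')
o=np.zeros((480,800,3),np.uint8);o[:,:480]=w[:,80:560];o[:320,480:800]=cv2.resize(im[215:325,255:365],(320,320),interpolation=cv2.INTER_CUBIC);cv2.imwrite('pics/m8.png',o)
E
```

```text
top0 []
t4 [(array([0.0602, 0.0783, 0.0277]), 78), (array([0.035 , 0.0233, 0.028 ]), 77), (array([0.0308, 0.0786, 0.0278]), 76)]
t8 []
```

View pics/m8.png

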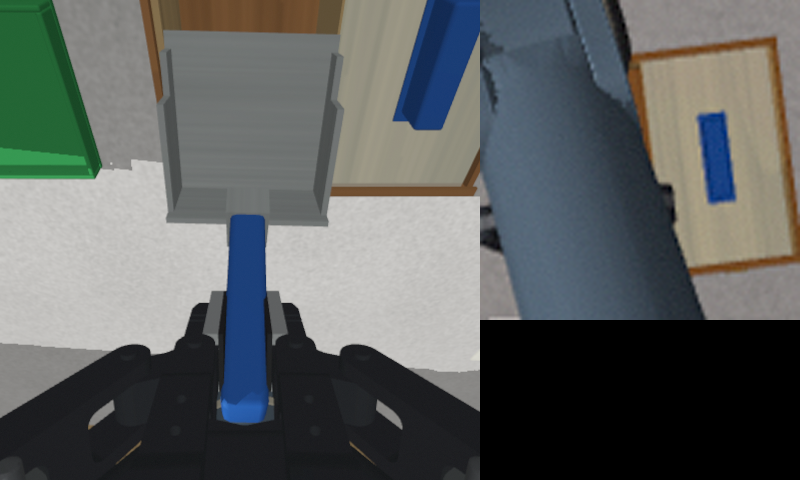

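```bash
cat >> h.py <<'E'
def camnuts(cam,d):
    m=manip.camera_model(cam);R,_=cv2.Rodrigues(np.array(m['rvec'],float));t=np.array(m['tvec']).ravel()
    v,u=np.mgrid[0:480,0:640];C=np.stack([(u-m['cx'])/m['fx']*d,(v-m['cy'])/m['fy']*d,d],-1);W=(C-t)@R
    b=tobox(W.reshape(-1,3)).reshape(W.shape)
    k=(d>0)&(b[...,2]>.016)&(b[...,2]<.036)&(abs(b[...,0])<.077)&(b[...,1]>.007)&(b[...,1]<.093)
    n,l,st,ct=cv2.connectedComponentsWithStats(k.astype(np.uint8))
    return [(b[l==i].mean(0).round(4),b[l==i].min(0).round(4),b[l==i].max(0).round(4),int(st[i,4]),ct[i].round()) for i in range(1,n) if st[i,4]>8]
E
python3 - <<'E'
from h import *
im,d=save('scene','s8')
for n in camnuts('scene',d):print(n)
E
```

```text
(array([0.0106, 0.0079, 0.0253]), array([-0.0383,  0.007 ,  0.0161]), array([0.0481, 0.009 , 0.0353]), 64, array([331., 232.]))
(array([0.0371, 0.0283, 0.026 ]), array([0.0231, 0.017 , 0.0171]), array([0.0462, 0.038 , 0.0333]), 70, array([333., 243.]))
(array([0.0344, 0.0812, 0.0272]), array([0.02  , 0.071 , 0.0205]), array([0.0433, 0.0894, 0.0337]), 57, array([353., 252.]))
```

Nuts haven't moved: box-frame positions are about (35,23), (31,79) and (60,78). I'll descend again in monitored stages with the firmer grip.

{"op": "apply_moves", "data": {
  "increments": [
    [[-0.23,-0.07,0,0,0,0,5],[-0.23,-0.07,0,0,0,0,5],[0,0,-0.5,0,0,0,5],[0,0,-0.6,0,0,0,5],[0,0,-0.6,0,0,0,5],[0,0,-0.5,0,0,0,5],[0,0,-0.4,0,0,0,5],[0,0,0,0,0,0,5],[0,0,0,0,0,0,5]]
  ]
}}

```text
time: 26.15
tool_pos: [0.4267, 0.0507, 0.1016]
tool_rot: [0.013, 0.971, 0.053, -0.233]
ft_force: [0.6, -0.4, -0.4]
grip_width: 0.0144
gripper_force: 116.5
```

```bash
cat > chk.py <<'E'
from h import *
import sys
np.set_printoptions(precision=4,suppress=True)
s=manip.get_state();im,d=save('wrist',sys.argv[1]);p=ee(s);f=scoopfit(d,s)
print('pos',s['tool_pos'],'ypr',p.round(2),'ft',s['ft_force'].round(1),'grip',round(s['grip_width'],4),round(s['gripper_force'],1))
th=np.radians(p[1]);X,Z=.1155,f[4]+.0015
X=f[2] if False else X
tb=tobox(s['tool_pos'])[0]
print('rel slope %.1f scoop pitch %.1f (lip down +) xmax %.4f ziplip %.4f'%(f[0],p[1]+f[0],f[2],f[4]))
L=[f[2]-.0005,0,f[4]+.0015];q=s['tool_rot'];R=Rn.from_quat([q[1],q[2],q[3],q[0]]).as_matrix()
print('lip under, box frame',tobox(s['tool_pos']+R@L)[0])
E
python3 chk.py w9
```

```text
pos [0.4267 0.0507 0.1016] ypr [ 6.21 27.05 -0.06] ft [ 0.6 -0.4 -0.4] grip 0.0144 116.5
rel slope -17.2 scoop pitch 9.9 (lip down +) xmax 0.1161 ziplip 0.0067
lip under, box frame [0.0052 0.0509 0.0417]
```

{"op": "apply_moves", "data": {
  "increments": [
    [[0,0,-0.4,0,0,0,5],[0,0,-0.4,0,0,0,5],[0,0,0,0,0,0,5],[0,0,0,0,0,0,5]]
  ]
}}

```text
time: 26.53
tool_pos: [0.4265, 0.0506, 0.0813]
tool_rot: [0.013, 0.971, 0.053, -0.234]
ft_force: [0.4, -0.4, -1.9]
grip_width: 0.0144
gripper_force: 116.5
```

```bash
python3 chk.py w10
```

```text
pos [0.4265 0.0506 0.0813] ypr [ 6.2  27.08 -0.07] ft [ 0.4 -0.4 -1.9] grip 0.0144 116.5
rel slope -17.2 scoop pitch 9.9 (lip down +) xmax 0.1161 ziplip 0.0067
lip under, box frame [0.0049 0.0508 0.0214]
```

{"op": "apply_moves", "data": {
  "increments": [
    [[0,0,-0.2,0,0,0,5],[0,0,-0.2,0,0,0,5],[0,0,0,0,0,0,5],[0,0,0,0,0,0,5]]
  ]
}}

```text
time: 26.92
tool_pos: [0.4268, 0.0507, 0.0716]
tool_rot: [0.013, 0.971, 0.053, -0.233]
ft_force: [-0.7, -0.3, -0.8]
grip_width: 0.014
gripper_force: 116.5
```

```bash
python3 chk.py w11
```

```text
pos [0.4268 0.0507 0.0716] ypr [ 6.21 27.03 -0.07] ft [-0.7 -0.3 -0.8] grip 0.014 116.5
rel slope -15.3 scoop pitch 11.7 (lip down +) xmax 0.1250 ziplip 0.0056
lip under, box frame [0.0138 0.0508 0.0087]
```

{"op": "apply_moves", "data": {
  "increments": [
    [[0.11,0.012,-0.19,0.006,-0.0545,0,5],[0.11,0.012,-0.19,0.006,-0.0545,0,5],[0,0,0,0,0,0,5],[0,0,0,0,0,0,5]]
  ]
}}

```text
time: 27.3
tool_pos: [0.4323, 0.0513, 0.0628]
tool_rot: [0.011, 0.98, 0.053, -0.191]
ft_force: [0.2, 0.1, -0.8]
grip_width: 0.0142
gripper_force: 116.5
```

```bash
sed -i 's/<.125)&(abs(T\[...,2\]-.03)/<.112)\&(abs(T[...,2]-.03)/' h.py; python3 chk.py w12
```

```text
pos [0.4323 0.0513 0.0628] ypr [ 6.21 22.08 -0.07] ft [ 0.2  0.1 -0.8] grip 0.0142 116.5
rel slope -17.3 scoop pitch 4.7 (lip down +) xmax 0.1120 ziplip 0.0076
lip under, box frame [0.0115 0.0508 0.0125]
```

{"op": "apply_moves", "data": {
  "increments": [
    [[0.11,0.012,-0.19,0.006,-0.0545,0,5],[0.11,0.012,-0.19,0.006,-0.0545,0,5],[0,0,0,0,0,0,5],[0,0,0,0,0,0,5]]
  ]
}}

```text
time: 27.68
tool_pos: [0.438, 0.0519, 0.0531]
tool_rot: [0.009, 0.987, 0.054, -0.149]
ft_force: [0.1, -0.1, -1.1]
grip_width: 0.0142
gripper_force: 116.5
```

```bash
python3 chk.py w13
```

```text
pos [0.438  0.0519 0.0531] ypr [ 6.2  17.18 -0.06] ft [ 0.1 -0.1 -1.1] grip 0.0142 116.5
rel slope -17.3 scoop pitch -0.2 (lip down +) xmax 0.1120 ziplip 0.0076
lip under, box frame [0.0212 0.0508 0.0115]
```

{"op": "apply_moves", "data": {
  "increments": [
    [[0,0,-0.03,-0.0033,0.03,0,5],[0,0,0,0,0,0,5],[0.2,0.022,0,0,0,0,5],[0.2,0.022,0,0,0,0,5],[0.2,0.022,0,0,0,0,5],[0.2,0.022,0,0,0,0,5],[0.2,0.022,0,0,0,0,5],[0,0,0,0,0,0,5]]
  ]
}}

```text
time: 28.4
tool_pos: [0.4609, 0.0537, 0.0538]
tool_rot: [0.01, 0.985, 0.053, -0.165]
ft_force: [-8.2, -2.7, 13.5]
grip_width: 0.0147
gripper_force: 117.3
```

```bash
cat >> chk.py <<'E'
sc,ds=save('scene',sys.argv[1]+'s')
for n in camnuts('scene',ds):print('nut',n)
E
python3 chk.py w14
```

```text
pos [0.4609 0.0537 0.0538] ypr [ 6.18 18.98 -0.16] ft [-8.2 -2.7 13.5] grip 0.0147 117.3
rel slope -17.8 scoop pitch 1.2 (lip down +) xmax 0.1120 ziplip 0.0069
lip under, box frame [0.043  0.05   0.0096]
nut (array([-0.0607,  0.008 ,  0.0265]), array([-0.0766,  0.0071,  0.0161]), array([-0.0404,  0.0093,  0.0348]), 28, array([345., 211.]))
nut (array([-0.0003,  0.0144,  0.0264]), array([-0.037,  0.007,  0.016]), array([0.0474, 0.0365, 0.036 ]), 143, array([335., 229.]))
nut (array([-0.0293,  0.0731,  0.0262]), array([-0.0315,  0.0584,  0.0162]), array([-0.0271,  0.0866,  0.0359]), 45, array([362., 231.]))
nut (array([0.0432, 0.0706, 0.0295]), array([0.0338, 0.0579, 0.0208]), array([0.0512, 0.0814, 0.0358]), 50, array([347., 252.]))
```

{"op": "apply_moves", "data": {
  "increments": [
    [[0,0,0.09,0,0,0,5],[0,0,0,0,0,0,5],[0.16,0.018,0,0,0,0,5],[0.16,0.018,0,0,0,0,5],[0.16,0.018,0,0,0,0,5],[0,0,0,0,0,0,5]]
  ]
}}

```text
time: 29.0
tool_pos: [0.476, 0.0563, 0.054]
tool_rot: [0.009, 0.986, 0.053, -0.16]
ft_force: [-1.1, 0.5, -1.9]
grip_width: 0.014
gripper_force: 116.3
```

```bash
python3 chk.py w15
```

```text
pos [0.476  0.0563 0.054 ] ypr [ 6.2  18.47 -0.03] ft [-1.1  0.5 -1.9] grip 0.014 116.3
rel slope -17.4 scoop pitch 1.1 (lip down +) xmax 0.1120 ziplip 0.0076
lip under, box frame [0.0585 0.051  0.01  ]
nut (array([-0.0057,  0.014 ,  0.0267]), array([-0.071,  0.007,  0.016]), array([0.0473, 0.0362, 0.036 ]), 181, array([336., 228.]))
nut (array([-0.0151,  0.074 ,  0.0255]), array([-0.0175,  0.0584,  0.0164]), array([-0.0129,  0.0888,  0.035 ]), 51, array([360., 235.]))
nut (array([0.0432, 0.0711, 0.0302]), array([0.0342, 0.058 , 0.0213]), array([0.0504, 0.0815, 0.0358]), 52, array([347., 252.]))
```

{"op": "apply_moves", "data": {
  "increments": [
    [[0.15,0.016,0,0,0,0,5],[0.15,0.016,0,0,0,0,5],[0.15,0.016,0,0,0,0,5],[0.15,0.016,0,0,0,0,5],[0,0,0,0,0,0,5]]
  ]
}}

```text
time: 29.52
tool_pos: [0.4914, 0.0578, 0.0544]
tool_rot: [0.009, 0.986, 0.053, -0.159]
ft_force: [0.7, 0.6, -1.8]
grip_width: 0.0142
gripper_force: 116.3
```

```bash
python3 chk.py w16
```

```text
pos [0.4914 0.0578 0.0544] ypr [ 6.2  18.38 -0.04] ft [ 0.7  0.6 -1.8] grip 0.0142 116.3
rel slope -17.5 scoop pitch 0.9 (lip down +) xmax 0.1071 ziplip 0.0090
lip under, box frame [0.0689 0.0509 0.0108]
nut (array([0.0042, 0.0146, 0.0268]), array([-0.0584,  0.0071,  0.0161]), array([0.052 , 0.0362, 0.0359]), 141, array([334., 231.]))
nut (array([0.0002, 0.0741, 0.026 ]), array([-0.0021,  0.0594,  0.0165]), array([0.0018, 0.0879, 0.0358]), 48, array([357., 240.]))
nut (array([0.0431, 0.0711, 0.0309]), array([0.0333, 0.0597, 0.024 ]), array([0.0511, 0.0814, 0.0359]), 51, array([347., 252.]))
```

{"op": "apply_moves", "data": {
  "increments": [
    [[0.1,0.011,0,0,0,0,5],[0,0,0,0,0,0,5],[0,0,0,0,0,0,5]]
  ]
}}

```text
time: 29.87
tool_pos: [0.4922, 0.0578, 0.0543]
tool_rot: [0.009, 0.986, 0.054, -0.161]
ft_force: [-0.9, -0.1, -1.8]
grip_width: 0.0143
gripper_force: 116.4
```

```bash
cat >> h.py <<'E'
def pan(d,s,k=-17.4,lx=.1155,lz=.007):
    T,W,ok=cloud(d,s);a=np.radians(k)
    along=(lx-T[...,0])*np.cos(a)+(lz-T[...,2])*np.sin(a)   # distance back from lip
    h=(lz-T[...,2])*np.cos(a)-(lx-T[...,0])*np.sin(a)
    m=ok&(h>.011)&(h<.03)&(abs(T[...,1])<.037)&(along>-.04)&(along<.078)
    n,l,st,ct=cv2.connectedComponentsWithStats(m.astype(np.uint8))
    for i in range(1,n):
        if st[i,4]>100:
            q=l==i;print('panblob along-from-lip %.3f..%.3f y %.3f..%.3f h %.3f px %d'%(along[q].min(),along[q].max(),T[q][:,1].min(),T[q][:,1].max(),h[q].max(),st[i,4]),ct[i].round())
E
cat >> chk.py <<'E'
pan(d,s)
E
python3 chk.py w17
```

```text
pos [0.4922 0.0578 0.0543] ypr [ 6.21 18.51 -0.06] ft [-0.9 -0.1 -1.8] grip 0.0143 116.4
rel slope -17.5 scoop pitch 1.0 (lip down +) xmax 0.1060 ziplip 0.0095
lip under, box frame [0.0684 0.0508 0.0104]
nut (array([0.0023, 0.0152, 0.027 ]), array([-0.0525,  0.007 ,  0.0161]), array([0.0493, 0.037 , 0.0359]), 126, array([335., 230.]))
nut (array([0.0014, 0.0746, 0.0261]), array([-0.0006,  0.0585,  0.0173]), array([0.0037, 0.0884, 0.0358]), 43, array([357., 240.]))
nut (array([0.0435, 0.0716, 0.0304]), array([0.0341, 0.0593, 0.0252]), array([0.0496, 0.0824, 0.035 ]), 49, array([347., 252.]))
panblob along-from-lip -0.008..-0.008 y -0.037..0.037 h 0.030 px 720 [323.  13.]
panblob along-from-lip 0.007..0.023 y 0.015..0.037 h 0.027 px 1695 [385.  73.]
panblob along-from-lip 0.009..0.078 y -0.037..-0.010 h 0.030 px 2317 [260. 163.]
panblob along-from-lip 0.007..0.047 y -0.031..-0.004 h 0.026 px 3730 [287.  99.]
panblob along-from-lip 0.077..0.078 y 0.012..0.026 h 0.030 px 194 [359. 206.]
```

{"op": "apply_moves", "data": {
  "increments": [
    [[-0.12,-0.013,0.05,0.0077,-0.07,0,5],[-0.12,-0.013,0.05,0.0077,-0.07,0,5],[-0.12,-0.013,0.05,0.0077,-0.07,0,5],[-0.12,-0.013,0.05,0.0077,-0.07,0,5],[-0.12,-0.013,0.05,0.0077,-0.07,0,5],[0,0,0,0,0,0,5],[0,0,0,0,0,0,5],[0,0,0,0,0,0,5]]
  ]
}}

```text
time: 30.63
tool_pos: [0.4787, 0.0565, 0.0609]
tool_rot: [0.001, 0.998, 0.054, -0.023]
ft_force: [0.2, 0.1, -1.6]
grip_width: 0.0142
gripper_force: 116.6
```

```bash
python3 chk.py w18
```

```text
pos [0.4787 0.0565 0.0609] ypr [ 6.2   2.59 -0.02] ft [ 0.2  0.1 -1.6] grip 0.0142 116.6
rel slope -17.2 scoop pitch -14.6 (lip down +) xmax 0.1120 ziplip 0.0076
lip under, box frame [0.0693 0.0509 0.0468]
nut (array([-0.0555,  0.008 ,  0.0253]), array([-0.0755,  0.0071,  0.0161]), array([-0.0338,  0.0089,  0.0342]), 31, array([344., 213.]))
nut (array([0.0147, 0.0408, 0.0322]), array([-0.0061,  0.0138,  0.0235]), array([0.0391, 0.0629, 0.0359]), 172, array([342., 237.]))
panblob along-from-lip -0.013..-0.009 y -0.037..0.037 h 0.027 px 1844 [324.   4.]
panblob along-from-lip 0.006..0.078 y -0.037..0.001 h 0.030 px 5966 [274. 156.]
panblob along-from-lip 0.053..0.078 y 0.003..0.037 h 0.030 px 2143 [369. 186.]
```

View pics/w18.png

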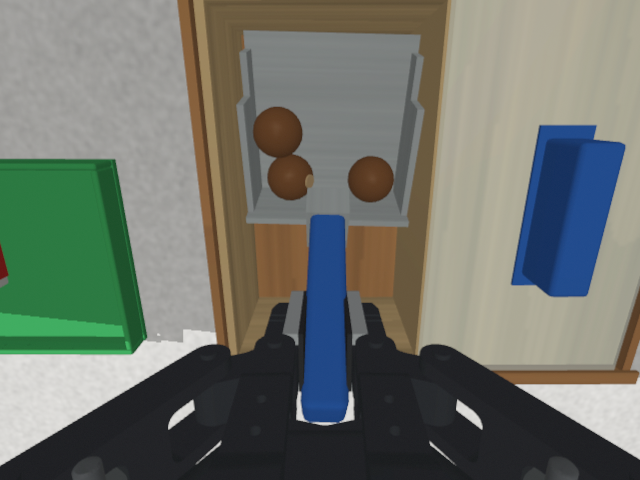

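All three nuts sit at the back of the pan, at (277,131), (290,177) and (371,178). Lifting, then re-locating the bowl.

{"op": "apply_moves", "data": {
  "increments": [
    [[0,0,0.2,0,0,0,5],[0,0,0.4,0,0,0,5],[0,0,0.6,0,0,0,5],[0,0,0.6,0,0,0,5],[0,0,0.6,0,0,0,5],[0,0,0.6,0,0,0,5],[0,0,0.6,0,0,0,5],[0,0,0.6,0,0,0,5],[0,0,0.5,0,0,0,5],[0,0,0.3,0,0,0,5],[0,0,0,0,0,0,5]]
  ]
}}

```text
time: 31.65
tool_pos: [0.479, 0.0567, 0.1878]
tool_rot: [0.001, 0.998, 0.054, -0.021]
ft_force: [-0.2, -0.9, -1.8]
grip_width: 0.0142
gripper_force: 116.6
```

```bash
cat > bowl.py <<'E'
from h import *
import sys
np.set_printoptions(precision=4,suppress=True)
s=manip.get_state();print(s['tool_pos'],ee(s))
for cam in ('top','scene'):
  im,d=save(cam,sys.argv[1]+cam)
  m=manip.camera_model(cam);R,_=cv2.Rodrigues(np.array(m['rvec'],float));t=np.array(m['tvec']).ravel()
  v,u=np.mgrid[0:480,0:640];C=np.stack([(u-m['cx'])/m['fx']*d,(v-m['cy'])/m['fy']*d,d],-1);W=(C-t)@R
  k=(d>0)&(W[...,2]>.047)&(W[...,2]<.063)&(W[...,0]>.5)&(W[...,0]<.78)&(W[...,1]>.17)&(W[...,1]<.4)
  P=W[k][:,:2]
  r=least_squares(lambda p:np.hypot(P[:,0]-p[0],P[:,1]-p[1])-p[2],[.62,.28,.068],loss='soft_l1',f_scale=.003)
  print(cam,'bowl',r.x,len(P))
E
python3 bowl.py b1; python3 chk.py w19
```

```text
[0.479  0.0567 0.1878] [ 6.214   2.3946 -0.0282]
top bowl [0.6196 0.2823 0.0658] 599
scene bowl [0.621  0.2859 0.0662] 639
pos [0.4775 0.0563 0.1857] ypr [ 6.21  2.63 -0.04] ft [-0.9 -0.2 -1. ] grip 0.0143 116.6
rel slope -17.2 scoop pitch -14.6 (lip down +) xmax 0.1120 ziplip 0.0077
lip under, box frame [0.068  0.0509 0.1714]
nut (array([-0.0038,  0.0081,  0.0265]), array([-0.0156,  0.0072,  0.0168]), array([0.0083, 0.0094, 0.0351]), 17, array([334., 227.]))
nut (array([0.0278, 0.0082, 0.0258]), array([0.0055, 0.0071, 0.016 ]), array([0.0483, 0.009 , 0.0353]), 33, array([327., 237.]))
panblob along-from-lip 0.006..0.078 y -0.037..-0.001 h 0.030 px 5963 [274. 156.]
panblob along-from-lip 0.053..0.078 y 0.001..0.037 h 0.030 px 2161 [369. 186.]
```

{"op": "apply_moves", "data": {
  "increments": [
    [[0.076,0.2,0,0,0,0,5],[0.076,0.3,0,0,0,0,5],[0.076,0.4,0,0,0,0,5],[0.076,0.4,0,0,0,0,5],[0.076,0.4,0,0,0,0,5],[0.076,0.4,0,0,0,0,5],[0.076,0.4,0,0,0,0,5],[0.076,0.4,0,0,0,0,5],[0.076,0.4,0,0,0,0,5],[0.076,0.4,0,0,0,0,5],[0.076,0.4,0,0,0,0,5],[0.076,0.4,0,0,0,0,5]]
  ]
}}

```text
time: 32.85
tool_pos: [0.5005, 0.1698, 0.1856]
tool_rot: [0.002, 0.998, 0.054, -0.023]
ft_force: [0.1, 0.3, -1.3]
grip_width: 0.0141
gripper_force: 116.6
```

{"op": "apply_moves", "data": {
  "increments": [
    [[0.076,0.4,0,0,0,0,5],[0.076,0.4,0,0,0,0,5],[0.076,0.4,0,0,0,0,5],[0.076,0.4,0,0,0,0,5],[0.076,0.4,0,0,0,0,5],[0.076,0.4,0,0,0,0,5],[0.076,0.4,0,0,0,0,5],[0.076,0.4,0,0,0,0,5],[0,0.4,0,0,0,0,5],[0,0.3,0,0,0,0,5],[0,0.2,0,0,0,0,5],[0,0,0,0,0,0,5]]
  ]
}}

```text
time: 33.85
tool_pos: [0.5151, 0.2729, 0.1856]
tool_rot: [0.001, 0.998, 0.055, -0.023]
ft_force: [-0.2, 0.5, -1.3]
grip_width: 0.0143
gripper_force: 116.7
```

```bash
python3 chk.py w20; python3 bowl.py b2
```

```text
pos [0.5151 0.2729 0.1856] ypr [6.33 2.64 0.01] ft [-0.2  0.5 -1.3] grip 0.0143 116.7
rel slope -17.2 scoop pitch -14.6 (lip down +) xmax 0.1120 ziplip 0.0077
lip under, box frame [0.129  0.2624 0.1713]
nut (array([-0.011 ,  0.0081,  0.0267]), array([-0.0766,  0.0071,  0.0164]), array([0.0518, 0.0094, 0.036 ]), 97, array([335., 225.]))
panblob along-from-lip 0.006..0.078 y -0.037..0.005 h 0.030 px 5955 [274. 156.]
panblob along-from-lip 0.054..0.078 y 0.010..0.037 h 0.030 px 2134 [370. 186.]
[0.5155 0.2711 0.1855] [ 6.212   2.6403 -0.0662]
top bowl [0.6197 0.2824 0.0659] 353
scene bowl [0.6213 0.286  0.066 ] 469
```

{"op": "apply_moves", "data": {
  "increments": [
    [[0,0,-0.4,0,0,0,5],[0,0,-0.6,0,0,0,5],[0,0,-0.6,0,0,0,5],[0,0,-0.4,0,0,0,5],[0,0,0,-0.0077,0.07,0,5],[0,0,0,-0.0077,0.07,0,5],[0,0,0,-0.0077,0.07,0,5],[0,0,0,-0.0077,0.07,0,5],[0,0,0,-0.0066,0.06,0,5],[0,0,0,-0.0044,0.04,0,5],[0,0,0,-0.0044,0.04,0,5],[0,0,0,-0.0044,0.04,0,5]]
  ]
}}

```text
time: 35.05
tool_pos: [0.516, 0.2709, 0.1349]
tool_rot: [0.012, 0.978, 0.053, -0.204]
ft_force: [0.8, 0.6, -1.1]
grip_width: 0.0139
gripper_force: 116.7
```

{"op": "apply_moves", "data": {
  "increments": [
    [[0,0,0,-0.0033,0.03,0,5],[0,0,0,-0.0033,0.03,0,5],[0,0,0,-0.0033,0.03,0,5],[0,0,0.08,-0.0033,0.03,0,5],[0,0,0.08,-0.0033,0.03,0,5],[0,0,0.08,-0.0033,0.03,0,5],[0,0,0.08,-0.0033,0.03,0,5],[0,0,0.08,-0.0055,0.05,0,5],[0,0,0.08,-0.0055,0.05,0,5],[0,0,0.08,-0.0055,0.05,0,5],[0,0,0,0,0,0,5],[0,0,0,0,0,0,5]]
  ]
}}

```text
time: 36.05
tool_pos: [0.5158, 0.2712, 0.1489]
tool_rot: [0.019, 0.939, 0.051, -0.34]
ft_force: [-0.1, -0.6, -0.8]
grip_width: 0.0142
gripper_force: 116.8
```

```bash
python3 chk.py w21
```

```text
pos [0.5158 0.2712 0.1489] ypr [ 6.17 39.76 -0.1 ] ft [-0.1 -0.6 -0.8] grip 0.0142 116.8
rel slope -17.3 scoop pitch 22.4 (lip down +) xmax 0.1120 ziplip 0.0078
lip under, box frame [0.0983 0.2603 0.0705]
nut (array([-0.0125,  0.008 ,  0.0259]), array([-0.0739,  0.007 ,  0.0162]), array([0.0482, 0.0096, 0.036 ]), 107, array([335., 225.]))
panblob along-from-lip 0.007..0.078 y -0.037..-0.010 h 0.030 px 2373 [260. 161.]
```

{"op": "apply_moves", "data": {
  "increments": [
    [[0,0,0.5,0,0,0,5],[0,0,0.8,0,0,0,5],[0,0,0.8,0.015,-0.13,0,5],[0,0,0.5,0.015,-0.13,0,5],[0,0,0,0.015,-0.13,0,5],[0,-0.5,0,0.012,-0.11,0,5],[0,-0.9,0,0,0,0,5],[0,-0.9,0,0,0,0,5],[0,-0.9,0,0,0,0,5],[0,-0.9,0,0,0,0,5],[0,-0.9,0,0,0,0,5],[0,-0.5,0,0,0,0,5]]
  ]
}}

```text
time: 37.15
tool_pos: [0.5155, 0.1309, 0.2161]
tool_rot: [0.008, 0.988, 0.052, -0.148]
ft_force: [0.2, -0.4, -0.9]
grip_width: 0.0144
gripper_force: 116.8
```

```bash
python3 chk.py w22|head -3; python3 - <<'E'
from h import *
np.set_printoptions(precision=3,suppress=True)
m=manip.camera_model('top');R,_=cv2.Rodrigues(np.array(m['rvec'],float));t=np.array(m['tvec']).ravel()
v,u=np.mgrid[0:480,0:640]
def Wd(d):return (np.stack([(u-m['cx'])/m['fx']*d,(v-m['cy'])/m['fy']*d,d],-1)-t)@R
W=Wd(np.load('pics/top0.npy'));k=(W[...,2]>.25)&(W[...,2]<.36)&(W[...,1]<-.3)&(W[...,0]>.5)
print('ring',W[k].min(0),W[k].max(0))
im,d=save('top','t22');h=cv2.cvtColor(im,cv2.COLOR_BGR2HSV);W=Wd(d)
br=(h[...,1]>90)&(h[...,0]<20)
i=np.hypot(W[...,0]-.62,W[...,1]-.284)<.075
print('brown px in bowl',(br&i).sum(),'raised pts',(i&(np.hypot(W[...,0]-.62,W[...,1]-.284)<.03)&(W[...,2]>.02)).sum())
b=tobox(W.reshape(-1,3)).reshape(W.shape);k=(b[...,2]>.018)&(b[...,2]<.036)&(abs(b[...,0])<.075)&(b[...,1]>.01)&(b[...,1]<.09);print('bin raised',k.sum())
c=im[150:350,120:400];cv2.imwrite('pics/m22.png',np.vstack([cv2.resize(c,(800,570),interpolation=cv2.INTER_CUBIC)]))
E
```

```text
pos [0.5155 0.1309 0.2161] ypr [ 6.07 17.01 -0.08] ft [ 0.2 -0.4 -0.9] grip 0.0144 116.8
rel slope -17.3 scoop pitch -0.3 (lip down +) xmax 0.1120 ziplip 0.0077
lip under, box frame [0.1069 0.1207 0.1747]
ring [ 0.65  -0.464  0.25 ] [ 0.734 -0.347  0.331]
brown px in bowl 0 raised pts 0
bin raised 0
```

{"op": "apply_moves", "data": {
  "increments": [
    [[0,-0.6,0,0,0,0,5],[0,-0.9,0,0,0,0,5],[0,-0.9,0,0,0,0,5],[0,-0.9,0,0,0,0,5],[0,-0.9,0,0,0,0,5],[0,-0.9,0,0,0,0,5],[0,-0.9,0,0,0,0,5],[0,-0.9,0,0,0,0,5],[0,-0.6,0,0,0,0,5],[0,0,0,0,0,0,5]]
  ]
}}

```text
time: 38.13
tool_pos: [0.5156, -0.057, 0.2145]
tool_rot: [0.008, 0.987, 0.052, -0.149]
ft_force: [-0.1, -0.5, -0.8]
grip_width: 0.0145
gripper_force: 116.7
```

```bash
python3 - <<'E'
from h import *
np.set_printoptions(precision=3,suppress=True)
s=manip.get_state();print(s['tool_pos'],ee(s))
a,da=save('top','t23');b,_=save('scene','s23')
print([n for n in camnuts('top',da)])
o=np.zeros((600,800,3),np.uint8);o[:300,:400]=cv2.resize(a[190:280,150:270],(400,300),interpolation=cv2.INTER_CUBIC);o[:300,400:]=cv2.resize(b[265:355,350:470],(400,300),interpolation=cv2.INTER_CUBIC)
o[300:,:400]=cv2.resize(a[220:325,255:395],(400,300),interpolation=cv2.INTER_CUBIC);o[300:,400:]=cv2.resize(b,(400,300),interpolation=cv2.INTER_AREA);cv2.imwrite('pics/m23.png',o)
E
```

```text
[ 0.516 -0.057  0.215] [ 5.972 17.129 -0.084]
[]
```

View pics/m23.png

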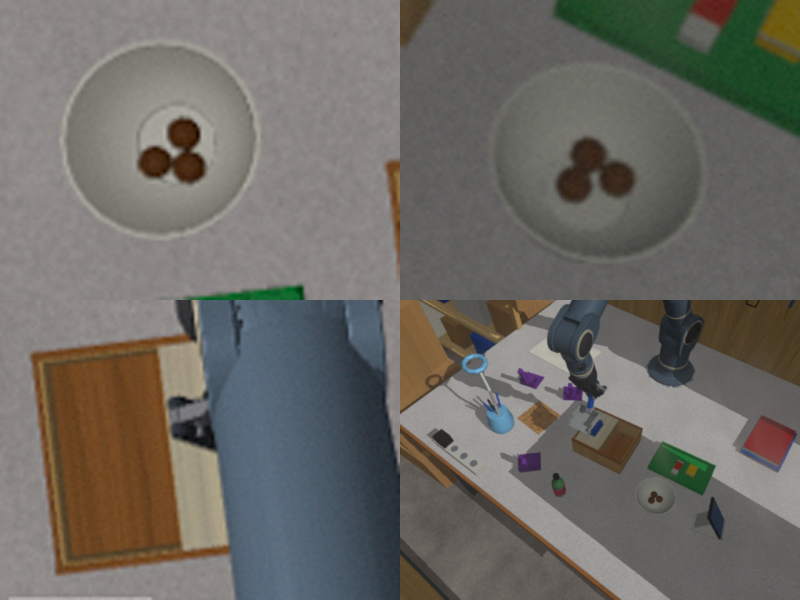

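Three nuts are in the bowl at crop (184,132), (154,162) and (189,166), and the bin is empty. The tray and bystanders look undisturbed. Before setting the scoop down I'll check lamp clearance.

```bash
python3 - <<'E'
from h import *
np.set_printoptions(precision=3,suppress=True)
Ps=[]
for cam,f in (('top','top0'),('scene','scene0'),('top','t23'),('scene','s23')):
  m=manip.camera_model(cam);R,_=cv2.Rodrigues(np.array(m['rvec'],float));t=np.array(m['tvec']).ravel();d=np.load(f'pics/{f}.npy')
  v,u=np.mgrid[0:480,0:640];W=(np.stack([(u-m['cx'])/m['fx']*d,(v-m['cy'])/m['fy']*d,d],-1)-t)@R
  k=(d>0)&(W[...,2]>.06)&(W[...,2]<.36)&(W[...,0]>.6)&(W[...,0]<.8)&(W[...,1]<-.25)&(W[...,1]>-.5);Ps.append(W[k])
P=np.vstack(Ps)
for z in np.arange(.06,.34,.03):
  q=P[(P[:,2]>=z)&(P[:,2]<z+.03)]
  if len(q):
    j=np.hypot(q[:,0]-.59,q[:,1]+.31).argmin();print(z.round(2),len(q),'nearest',q[j],'min x,y',q.min(0)[:2],q.max(0)[:2])
E
```

```text
0.06 2881 nearest [ 0.664 -0.363  0.06 ] min x,y [ 0.652 -0.441] [ 0.743 -0.349]
0.09 1319 nearest [ 0.67  -0.37   0.092] min x,y [ 0.658 -0.438] [ 0.734 -0.357]
0.12 613 nearest [ 0.663 -0.406  0.127] min x,y [ 0.655 -0.423] [ 0.726 -0.365]
0.15 120 nearest [ 0.702 -0.366  0.166] min x,y [ 0.659 -0.422] [ 0.723 -0.361]
0.18 102 nearest [ 0.705 -0.359  0.2  ] min x,y [ 0.703 -0.372] [ 0.714 -0.353]
0.21 113 nearest [ 0.707 -0.351  0.236] min x,y [ 0.705 -0.366] [ 0.717 -0.345]
0.24 223 nearest [ 0.707 -0.351  0.249] min x,y [ 0.706 -0.366] [ 0.718 -0.343]
0.27 318 nearest [ 0.705 -0.359  0.272] min x,y [ 0.699 -0.376] [ 0.716 -0.354]
0.3 3914 nearest [ 0.666 -0.379  0.321] min x,y [ 0.649 -0.465] [ 0.734 -0.367]
0.33 10 nearest [ 0.66 -0.4   0.33] min x,y [ 0.66  -0.452] [ 0.726 -0.379]
```

{"op": "apply_moves", "data": {
  "increments": [
    [[-0.016,-0.86,0,0,0,0,5],[-0.016,-0.86,0,0,0,0,5],[-0.016,-0.86,0,0,0,0,5],[-0.016,-0.86,0,0,0,0,5],[-0.016,-0.86,0,0,0,0,5],[-0.016,-0.86,0,0,0,0,5],[-0.016,-0.86,0,0,0,0,5],[-0.016,-0.86,0,0,0,0,5],[-0.016,-0.86,0,0,0,0,5],[-0.016,-0.86,0,0,0,0,5],[-0.016,-0.86,0,0,0,0,5],[-0.016,-0.86,0,0,0,0,5]]
  ]
}}

```text
time: 39.23
tool_pos: [0.5121, -0.31, 0.2145]
tool_rot: [0.007, 0.987, 0.056, -0.148]
ft_force: [2.0, -0.4, -1.2]
grip_width: 0.0145
gripper_force: 116.8
```

{"op": "apply_moves", "data": {
  "increments": [
    [[0,0,-0.5,0,0,0,5],[0,0,-0.8,0,0,0,5],[0,0,-0.8,0,0,0,5],[0,0,-0.8,0,0,0,5],[0,0,-0.8,0,0,0,5],[0,0,-0.8,0,0,0,5],[0,0,-0.8,0,0,0,5],[0,0,-0.6,0,0,0,5],[0,0,-0.2,0,0,0,5],[0,0,0,0,0,0,5],[0,0,0,0,0,0,5]]
  ]
}}

```text
time: 40.15
tool_pos: [0.5117, -0.3104, 0.0625]
tool_rot: [0.008, 0.987, 0.055, -0.148]
ft_force: [1.3, -0.3, -0.5]
grip_width: 0.0145
gripper_force: 116.7
```

```bash
python3 - <<'E'
from h import *
np.set_printoptions(precision=4,suppress=True)
s=manip.get_state();im,d=save('wrist','w24');print(s['tool_pos'],ee(s),scoopfit(d,s))
q=s['tool_rot'];R=Rn.from_quat([q[1],q[2],q[3],q[0]]).as_matrix()
lip=s['tool_pos']+R@[.1155,0,.008];yaw=np.radians(ee(s)[0]);print('lip',lip,'origin',lip[:2]-.04*np.array([np.cos(yaw),np.sin(yaw)]))
# cork mat corners in this view
h=cv2.cvtColor(im,cv2.COLOR_BGR2HSV);T,W,ok=cloud(d,s)
k=ok&(h[...,0]>8)&(h[...,0]<22)&(h[...,1]>80)&(abs(W[...,2]-.003)<.006)&(abs(W[...,0]-.58)<.09)&(abs(W[...,1]+.307)<.09)
P=W[k];print(k.sum(),P.min(0),P.max(0));print(cv2.minAreaRect((P[:,:2]*1000).astype(np.float32)))
E
```

```text
[ 0.5117 -0.3104  0.0625] [ 6.3731 17.058   0.08  ] (np.float64(-17.311699029904577), np.float64(0.04501054581313005), np.float64(0.11199980841315871), np.float64(0.04249148692783419), np.float64(0.00766933097639623))
lip [ 0.6191 -0.2984  0.0209] origin [ 0.5794 -0.3028]
18626 [ 0.5098 -0.3756  0.0012] [ 0.6388 -0.2382  0.0071]
((578.0429077148438, -306.88873291015625), (129.82020568847656, 128.9096221923828), 86.30403900146484)
```

{"op": "apply_moves", "data": {
  "increments": [
    [[-0.056,-0.16,0,0,0,0,5],[0,0,-0.3,0.0005,-0.0055,0,5],[0,0,-0.2,0,0,0,5],[0,0,-0.12,0,0,0,5],[0,0,-0.06,0,0,0,5],[0,0,0,0,0,0,5],[0,0,0,0,0,0,5]]
  ]
}}

```text
time: 40.78
tool_pos: [0.5089, -0.3162, 0.0466]
tool_rot: [0.008, 0.988, 0.054, -0.147]
ft_force: [-2.5, -0.4, 6.5]
grip_width: 0.014
gripper_force: 117.6
```

{"op": "apply_moves", "data": {
  "increments": [
    [[0,0,0.02,0,0,0,5],[0,0,0,0,0,0,20],[0,0,0,0,0,0,35],[0,0,0,0,0,0,50],[0,0,0,0,0,0,50],[0,0,0,0,0,0,50],[0.1,0,0.3,0,0,0,50],[0.2,0,0.7,0,0,0,50],[0.2,0,0.8,0,0,0,50],[0.2,0,0.8,0,0,0,50],[0,0,0.8,0.015,-0.13,0,50],[0,0,0.8,0.015,-0.13,0,50]]
  ],
  "newtons": 50
}}

```text
time: 41.78
tool_pos: [0.5297, -0.3143, 0.1514]
tool_rot: [0.001, 0.998, 0.056, -0.042]
ft_force: [-0.5, -0.7, 0.5]
grip_width: 0.0497
gripper_force: 0.0
```

```bash
python3 - <<'E'
from h import *
np.set_printoptions(precision=4,suppress=True)
s=manip.get_state();im,d=save('wrist','w25');print(s['tool_pos'],ee(s),s['grip_width'])
h=cv2.cvtColor(im,cv2.COLOR_BGR2HSV);T,W,ok=cloud(d,s)
k=ok&(h[...,1]<60)&(W[...,2]>.002)&(W[...,2]<.02)&(abs(W[...,0]-.578)<.055)&(abs(W[...,1]+.307)<.055)
r=cv2.minAreaRect((W[k][:,:2]*1000).astype(np.float32));print(k.sum(),r,W[k].min(0),W[k].max(0))
f=W[k];f=f[f[:,2]<.009];A=np.c_[f[:,:2],np.ones(len(f))];print('floor plane',np.linalg.lstsq(A,f[:,2],rcond=None)[0])
E
```

```text
[ 0.5297 -0.3143  0.1514] [6.4721 4.761  0.1135] 0.04968848594957486
9146 ((571.4729614257812, -305.7769470214844), (90.66571044921875, 88.71955108642578), 10.134806632995605) [ 0.5326 -0.3572  0.0023] [ 0.623  -0.2587  0.02  ]
floor plane [-0.0071 -0.0011  0.0097]
```

{"op": "apply_moves", "data": {
  "increments": [
    [[0,0,0.3,0,-0.053,0,50],[0,0.93,0,0,-0.053,0,50],[0,0.93,0,0,0,0,50],[0,0.93,0,0,0,0,50],[0,0.93,0,0,0,0,50],[0,0.93,0,0,0,0,50],[0,0.93,0,0,0,0,50],[0,0.93,0,0,0,0,50],[0,0.93,0,0,0,0,50],[0,0.93,0,0,0,0,50],[0,0.93,0,0,0,0,50],[0,0.93,0,0,0,0,50]]
  ]
}}

```text
time: 42.83
tool_pos: [0.5269, -0.0589, 0.1588]
tool_rot: [0.004, 0.999, 0.054, -0.003]
ft_force: [-0.4, -0.4, 0.5]
grip_width: 0.05
gripper_force: 0.0
```

{"op": "apply_moves", "data": {
  "increments": [
    [[0,0.85,0,0,0,0,50],[0,0,0,0,0,0,50],[0,0,0,0,0,0,50],[0,0,0,0,0,0,50]]
  ]
}}

```text
time: 43.17
tool_pos: [0.527, -0.0395, 0.1584]
tool_rot: [0.004, 0.999, 0.054, -0.003]
ft_force: [1.8, 0.1, 0.5]
grip_width: 0.05
gripper_force: 0.0
```

{"op": "apply_moves", "data": {
  "increments": [
    [[0.15,0.12,-0.8,0,0,0,50],[0,0,-0.9,0,0,0,50],[0,0,-0.9,0,0,0,50],[0,0,-0.9,0,0,0,50],[0,0,-0.6,0,0,0,50],[0,0,-0.24,0,0,0,50],[0,0,0,0,0,0,8],[0,0,0,0,0,0,8],[0,0,0,0,0,0,8],[0,0,0,0,0,0,8],[0,0,0,0,0,0,8],[0,0,0,0,0,0,8]]
  ]
}}

```text
time: 44.17
tool_pos: [0.5316, -0.0361, 0.0508]
tool_rot: [0.004, 0.999, 0.054, -0.002]
ft_force: [0.4, -0.0, 5.8]
grip_width: 0.0144
gripper_force: 51.1
```

{"op": "apply_moves", "data": {
  "increments": [
    [[0,0,0.04,0,0,0,8],[-0.035,0.32,0,0,0,0,8],[-0.035,0.32,0,0,0,0,8],[-0.035,0.32,0,0,0,0,8],[-0.035,0.32,0,0,0,0,8],[-0.035,0.32,0,0,0,0,8],[-0.035,0.32,0,0,0,0,8],[-0.035,0.32,0,0,0,0,8],[-0.035,0.32,0,0,0,0,8],[-0.035,0.32,0,0,0,0,8],[-0.035,0.32,0,0,0,0,8],[-0.035,0.32,0,0,0,0,8]]
  ]
}}

```text
time: 45.17
tool_pos: [0.5217, 0.0532, 0.0509]
tool_rot: [0.004, 0.999, 0.055, -0.002]
ft_force: [5.2, -1.7, -0.5]
grip_width: 0.0149
gripper_force: 50.3
```

{"op": "apply_moves", "data": {
  "increments": [
    [[-0.035,0.3,0,0,0,0,8],[-0.01,0.1,0,0,0,0,8],[0,0.08,0,0,0,0,8],[0,0,0,0,0,0,8]]
  ]
}}

```text
time: 45.5
tool_pos: [0.5208, 0.0603, 0.0509]
tool_rot: [0.007, 0.999, 0.054, -0.002]
ft_force: [4.8, -9.4, 2.1]
grip_width: 0.0148
gripper_force: 51.2
```

{"op": "apply_moves", "data": {
  "increments": [
    [[0,0.06,0,0,0,0,8],[0,0,0,0,0,0,8],[0,0,0,0,0,0,30],[0,0,0,0,0,0,40],[0,0,0,0,0,0,40],[0,0,0.5,0,0,0,40],[0,0,0.9,0,0,0,40],[0,0,0.9,0,0,0,40],[0,0,0.9,0,0,0,40],[0,0,0.9,0,0,0,40],[-0.4,-0.6,0.6,0,0,0,40],[-0.4,-0.6,0,0,0,0,40]]
  ]
}}

```text
time: 46.5
tool_pos: [0.501, 0.0382, 0.1712]
tool_rot: [0.003, 0.998, 0.056, -0.0]
ft_force: [-0.4, -0.1, -1.1]
grip_width: 0.0401
gripper_force: 0.0
```

{"op": "apply_moves", "data": {
  "increments": [
    [[-0.1,-0.8,0.3,0,0,0,40],[-0.1,-0.9,0,0,0,0,40],[-0.1,-0.9,0,0,0,0,40],[-0.1,-0.9,0,0,0,0,40],[-0.1,-0.9,0,0,0,0,40],[-0.1,-0.9,0,0,0,0,40],[0,-0.6,0,0,0,0,40],[0,0,0,0,0,0,40]]
  ]
}}

```text
time: 47.17
tool_pos: [0.4835, -0.1142, 0.1751]
tool_rot: [0.004, 0.999, 0.052, -0.004]
ft_force: [-0.0, -0.2, 0.5]
grip_width: 0.0402
gripper_force: 0.0
```

```bash
python3 - <<'E'
from h import *
np.set_printoptions(precision=4,suppress=True)
s=manip.get_state();print(s['time'],s['tool_pos'])
m=manip.camera_model('top');R,_=cv2.Rodrigues(np.array(m['rvec'],float));t=np.array(m['tvec']).ravel()
im,d=save('top','t30');v,u=np.mgrid[0:480,0:640];W=(np.stack([(u-m['cx'])/m['fx']*d,(v-m['cy'])/m['fy']*d,d],-1)-t)@R
h=cv2.cvtColor(im,cv2.COLOR_BGR2HSV);b=tobox(W.reshape(-1,3)).reshape(W.shape)
k=(h[...,0]>100)&(h[...,0]<125)&(h[...,1]>150)&(abs(b[...,0])<.06)&(abs(b[...,1])<.1)&(b[...,2]>.1)&(b[...,2]<.112)
print('grip top box frame',k.sum(),np.median(b[k],0),b[k].min(0),b[k].max(0))
for n,lo,hi in (('yellow',22,35),('red',0,5)):
  k=(h[...,0]>=lo)&(h[...,0]<=hi)&(h[...,1]>150)&(W[...,0]>.36)&(W[...,0]<.54)&(W[...,1]>.15)&(W[...,1]<.43)&(h[...,2]>60);print(n,k.sum(),W[k].mean(0))
br=(h[...,2]<110)&(h[...,0]<20)&(h[...,1]>80)&(np.hypot(W[...,0]-.62,W[...,1]-.284)<.06);n,_,st,c=cv2.connectedComponentsWithStats(br.astype(np.uint8));print('brown bowl',br.sum(),st[1:,4])
E
```

```text
47.1667 [ 0.4835 -0.1142  0.1751]
grip top box frame 195 [-0.0004  0.0508  0.1054] [-0.0305  0.0429  0.1001] [0.0292 0.0587 0.111 ]
yellow 240 [0.4348 0.3325 0.0229]
red 146 [0.4488 0.2819 0.0174]
brown bowl 203 [203]
```

```bash
python3 -c "
from plant import manip
print(manip.hand_in())"
```

```text
the job is handed in; nothing more can be done
None
```

The job is done and handed in at about 47 s: the eraser and clip box are in the tray (no earphone case was there), all 3 nuts are in the bowl, the scoop stands within about 3 mm of the middle of its mat, and the cover is shut to its stop.

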